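# Sort tested cartridges and close the pass caddy

### The job

Lift the white dust cover off the green pass caddy and stand it flat on the middle of the blue mat. Then put every cartridge with green tags into a nest of the green caddy and every one with red tags into a nest of the red reject tray, each upright and fully down in its own nest, and only when all are sorted set the cover back on the caddy, seated and level. Keep the cover upright and leave the other things on the counter where they are.

Things in the scene. Friction and masses are not known exactly. Their poses are not given: they have to be found in the camera images.
- ok0: White test cartridge with green tags (passed its check); may be absent. 80 g. Body 60 (its x) x 40 (y) x 18 mm high, with a grip fin upright on its middle, 44 (x) x 14 (y) mm, from 18 to 50 mm up; green labels on the fin's top and on the body beside it. Origin: centre of its underside, z up. Pinch the fin across y.
- ok1: White test cartridge with green tags (passed its check); may be absent. 80 g. Body 60 (its x) x 40 (y) x 18 mm high, with a grip fin upright on its middle, 44 (x) x 14 (y) mm, from 18 to 50 mm up; green labels on the fin's top and on the body beside it. Origin: centre of its underside, z up. Pinch the fin across y.
- ok2: White test cartridge with green tags (passed its check); may be absent. 80 g. Body 60 (its x) x 40 (y) x 18 mm high, with a grip fin upright on its middle, 44 (x) x 14 (y) mm, from 18 to 50 mm up; green labels on the fin's top and on the body beside it. Origin: centre of its underside, z up. Pinch the fin across y.
- bad0: White test cartridge with red tags (out of date); may be absent. 80 g. Body 60 (its x) x 40 (y) x 18 mm high, with a grip fin upright on its middle, 44 (x) x 14 (y) mm, from 18 to 50 mm up; red labels on the fin's top and on the body beside it. Origin: centre of its underside, z up. Pinch the fin across y.
- bad1: White test cartridge with red tags (out of date); may be absent. 80 g. Body 60 (its x) x 40 (y) x 18 mm high, with a grip fin upright on its middle, 44 (x) x 14 (y) mm, from 18 to 50 mm up; red labels on the fin's top and on the body beside it. Origin: centre of its underside, z up. Pinch the fin across y.
- bad2: White test cartridge with red tags (out of date); may be absent. 80 g. Body 60 (its x) x 40 (y) x 18 mm high, with a grip fin upright on its middle, 44 (x) x 14 (y) mm, from 18 to 50 mm up; red labels on the fin's top and on the body beside it. Origin: centre of its underside, z up. Pinch the fin across y.
- pass_caddy: Green pass caddy. Fixed, on the robot's left or right. Grey plate 204 (its x) x 112 (y) x 10 mm; green walls on it, 8 mm thick, tops at 22 mm, form a 176 x 84 mm block of 3 nests centred at x = -56, 0, 56 mm. A nest is 48 (x) x 68 (y) mm: a cartridge lies in it, long side along y, on the plate (at 10 mm). Origin: centre of underside. Covered at the start.
- reject_tray: Red reject tray, no cover. Fixed, on the robot's left or right. Grey plate 204 (its x) x 112 (y) x 10 mm; red walls on it, 8 mm thick, tops at 22 mm, form a 176 x 84 mm block of 3 nests centred at x = -56, 0, 56 mm. A nest is 48 (x) x 68 (y) mm: a cartridge lies in it, long side along y, on the plate (at 10 mm). Origin: centre of underside.
- cover: Loose white box, open below, about 0.3 kg: outside 194 (its x) x 102 (y) x 66 mm high, inside 186 x 94 x 62. Black bar handle on its middle, 60 (x) x 16 (y) mm, from 66 to 98 mm up: pinch across y. Origin: centre of the lower edge, z up. Seated, it stands on the caddy's plate around the green block (5 mm play), its origin 10 mm above the caddy's, x axes parallel, either way round.
- park_mat: Blue mat fixed on the counter, 150 (its x) x 230 (y) x 3 mm, the parking place for the cover, beyond the cartridges. Origin: centre of the underside.
- dish: Low glass dish 34 mm across, 12 mm high, among the cartridges; a bystander, to be left alone. Origin: centre of its underside.
- drops: Drop bottle 32 mm across, 75 mm high; a bystander, to be left alone. Origin: centre of its underside.
- jar: Jar 52 mm across, 60 mm high; a bystander, to be left alone. Origin: centre of its underside.
- tape: Yellow tape ring 36 mm across, 14 mm high, among the cartridges; a bystander, to be left alone. Origin: centre of its underside.
- rinse: Rinse bottle 48 mm across, 130 mm high; a bystander, to be left alone. Origin: centre of its underside.
- pill_cup: Cup 50 mm across, 40 mm high; a bystander, to be left alone. Origin: centre of its underside.
Mind the look-alikes: they are no part of the job. What is shaped like the bad1 but purple is not meant. What is shaped like the reject_tray but pink is not meant.

How it is judged:
On the way, in this order (a step that is already met when the one before it is completed fails the run):
1. the cover stands flat on the blue mat, let go (horizontal distance between cover and park_mat below 0.05 m and z of cover in the frame of park_mat below 0.008 m and angle between cover's own z axis and vertical below 0.05 rad and contact force between cover and the fingers below 0.1 N and linear speed of cover below 0.02 m/s), for 0.2 s.
2. every cartridge is in a nest of its own colour while the cover is still off the caddy (x of ok0 in the frame of pass_caddy between -0.064 and 0.064 m and y of ok0 in the frame of pass_caddy between -0.012 and 0.012 m and z of each of ok0, ok1, ok2 in the frame of pass_caddy below 0.0135 m and angle between each of ok0, ok1, ok2, bad0, bad1, bad2's own z axis and vertical below 0.08 rad and linear speed of each of ok0, ok1, ok2, bad0, bad1, bad2 below 0.03 m/s and x of ok1 in the frame of pass_caddy between -0.064 and 0.064 m and y of ok1 in the frame of pass_caddy between -0.012 and 0.012 m and x of ok2 in the frame of pass_caddy between -0.064 and 0.064 m and y of ok2 in the frame of pass_caddy between -0.012 and 0.012 m and x of bad0 in the frame of reject_tray between -0.064 and 0.064 m and y of bad0 in the frame of reject_tray between -0.012 and 0.012 m and z of each of bad0, bad1, bad2 in the frame of reject_tray below 0.0135 m and x of bad1 in the frame of reject_tray between -0.064 and 0.064 m and y of bad1 in the frame of reject_tray between -0.012 and 0.012 m and x of bad2 in the frame of reject_tray between -0.064 and 0.064 m and y of bad2 in the frame of reject_tray between -0.012 and 0.012 m and horizontal distance between cover and pass_caddy above 0.1 m), for 0.2 s.
At the end, for the whole second after the job is handed in: All green-tagged cartridges are down in green nests, all red-tagged in red nests (within 3.5 mm of the nest floor, tilt under 0.08 rad); the cover is on the caddy, within 3.5 mm of the flange, centred within 12 mm, tilt under 0.03 rad; all at rest (x of ok0 in the frame of pass_caddy between -0.064 and 0.064 m and y of ok0 in the frame of pass_caddy between -0.012 and 0.012 m and z of each of ok0, ok1, ok2, cover in the frame of pass_caddy below 0.0135 m and angle between each of ok0, ok1, ok2, bad0, bad1, bad2's own z axis and vertical below 0.08 rad and linear speed of each of ok0, ok1, ok2, bad0, bad1, bad2 below 0.03 m/s and x of ok1 in the frame of pass_caddy between -0.064 and 0.064 m and y of ok1 in the frame of pass_caddy between -0.012 and 0.012 m and x of ok2 in the frame of pass_caddy between -0.064 and 0.064 m and y of ok2 in the frame of pass_caddy between -0.012 and 0.012 m and x of bad0 in the frame of reject_tray between -0.064 and 0.064 m and y of bad0 in the frame of reject_tray between -0.012 and 0.012 m and z of each of bad0, bad1, bad2 in the frame of reject_tray below 0.0135 m and x of bad1 in the frame of reject_tray between -0.064 and 0.064 m and y of bad1 in the frame of reject_tray between -0.012 and 0.012 m and x of bad2 in the frame of reject_tray between -0.064 and 0.064 m and y of bad2 in the frame of reject_tray between -0.012 and 0.012 m and horizontal distance between cover and pass_caddy below 0.012 m and angle between cover's own z axis and vertical below 0.03 rad and angle between the x axis of cover and the x axis of pass_caddy, either way round below 0.15 rad and linear speed of cover below 0.02 m/s); the robot touches nothing.
It fails at once if the cover is tipped by more than 0.6 rad (angle between cover's own z axis and vertical above 0.6 rad).
It fails at once if one of the bystanders is moved by more than 6 cm or knocked over (distance of any of dish, drops, jar, tape, rinse, pill_cup from where it was at the start of the episode above 0.06 m or angle between any of dish, drops, jar, tape, rinse, pill_cup's own z axis and vertical above 0.8 rad).
Of ok0, bad0, ok1, bad1, ok2, bad2 only 4 to 6 are there at a start; the rules pass over those that are not, and their reading is None.
At some moment in a run one of ok0, bad0, ok1, bad1, ok2, bad2 may be knocked a few centimetres aside while the robot is not near it.
It also fails if it takes over 210 s, if anything falls off the work surface, if the arm or the gripper's body presses on something with over 40 N, if the wrist force passes 120 N, or if a joint passes its speed limit or range.

### The arm

A 6-joint arm with a two-finger parallel gripper is mounted at the origin on the work surface. World frame = base frame: x ahead of the robot, y to its left, z up, the work surface at z = 0. Lengths are in m, angles in rad, forces in N, time in s.
With the tool pointing down it reaches from about 0.375 to 0.975 m from the base axis. Payload 3.8 kg.
Tool frame: the origin (TCP) lies at the centre of the arm's flange, where the gripper is bolted on; the fingertips stand 166 mm ahead of it and the grasp point (between the pads) lies 147 mm ahead of it; z points along the fingers, y is the line along which they close (so a half turn about z gives the same grasp; the last joint's range is limited). The gripper opens to 88 mm and grips with 3 to 60 N. Pads are 18 mm wide; open, the fingers measure 123 mm over their backs; the gripper's body (75 mm by 187 mm) begins 45 mm behind the grasp point.
Start: joints at [-1.262, 0.264, 1.604, -0, 1.274, -0.037], TCP at [0.229, -0.635, 0.405] pointing down, gripper open.
Joint ranges: [-2.63, 2.63], [-0.94, 2.18], [0.31, 2.57], [-1.31, 4.45], [0, 2.66], [-2.55, 2.55]. Speed limits (rad/s): [2.57, 2.57, 3.14, 3.14, 3.14, 3.14].

### API

Orientations are given as [roll, pitch, yaw] about the fixed x, y, z axes, in that order (R = Rz(yaw) Ry(pitch) Rx(roll)).
In Python, from station import env, eyes gives the robot as it stands.
- The arm moves only by the shell command python3 -m crank 'ROWS' [FORCE]. ROWS is JSON, a list that holds one entry, the list of rows, each a list of 7 numbers: the shift along the tool's x, y, z in cm, then the turn, a rotation vector about the tool's x, y, z in rad, then the finger opening in cm, from 0 to 8.81. In form: [[[dx, dy, dz, wx, wy, wz, jaw], ...]]. A call has 1 to 20 rows; each row is the pose to reach, as a shift and turn from the pose commanded when the call began, along the tool's axes at that moment; what a row does not reach only later rows make up. A row lasts 1/10 s, in which the tool goes at most 50 mm and 8.59 degrees, less where a joint would pass 70% of its speed; a pose out of reach is approached as far as the arm can. A call with a gripper value outside its range is refused whole. The fingers move at their own pace and stop on an object; FORCE is the grip in N (left out, the last holds). Time passes only in rows, so rows that repeat a pose let the fingers close. It gives the time, the measured TCP pose, the force and the opening at its end, in the units of the state.
- env.get_obs(): the state, without advancing time (a new reading comes with each control period).
- eyes.snapshot(name): name is "scene" or "top" or "wrist"; returns a dict with "color" (384x512x3 uint8, blue, green, red), "fx", "fy", "cx", "cy" (pixels), "extrinsics" (4x4, takes a point from camera to world coordinates). Camera axes: x right, y up, looking along -z (the intrinsics and any distortion apply to the point x, -y, -z); pixel columns grow to the right and rows downward; lengths in m; the calibration is good to about 2 mm. A picture is of the moment at which its call begins. There is no depth.
- env.finish_job(): hands the job in, once; it reports no verdict.
The state is a dict: "time": time; "joint_pos": joint angles; "joint_velocities": joint speeds; "joint_torque": joint torques, N m; "tcp_pos": TCP position; "tcp_rot": TCP orientation; "force": force on the tool from outside, world axes, zero at the start; "wrist_torque": the same for the moment, N m; "gripper_width": opening from 0.0 (shut) to 1.0 (fully open).
Only numpy, scipy, OpenCV 4.12 (cv2) and the standard library are available. Lean on these libraries where they do the work, as an engineer would, in place of code of your own. Each camera call takes 0.05 s, during which the arm holds its last target. There are 200 camera calls.

## Working session

There is one attempt and no reset: what is moved stays moved. The work goes in short steps, Python scripts to look and compute and a shell command to move; the robot and the scene stay as the last step left them, time stands still between calls to the robot, and variables do not carry over. Pictures are saved under pics/ and viewed, on a budget of 14 in all, crops included, one or two more only if the job needs it, and the job is handed in when it is done.

```bash
ls; mkdir -p pics; python3 - <<'E'
from station import env, eyes
import cv2,pickle
for n in ("top","scene"):
    s=eyes.snapshot(n); cv2.imwrite(f"pics/{n}0.png",cv2.resize(s["color"],(800,600),interpolation=cv2.INTER_CUBIC))
    pickle.dump(s,open(f"{n}0.pkl","wb")); print(n,s.keys(),s["fx"],s["fy"],s["cx"],s["cy"],s["extrinsics"].round(3).tolist())
print(env.get_obs())
E
```

```text
pics
top dict_keys(['color', 'fx', 'fy', 'cx', 'cy', 'extrinsics']) 402.5740806291418 402.5740806291418 253.5109812276083 190.0978304490344 [[0.029, 0.991, -0.131, 0.312], [-1.0, 0.027, -0.013, -0.009], [-0.009, 0.131, 0.991, 1.141], [0.0, 0.0, 0.0, 1.0]]
scene dict_keys(['color', 'fx', 'fy', 'cx', 'cy', 'extrinsics']) 347.11879525722196 347.11879525722196 255.41156932636852 195.46616495207962 [[0.76, -0.381, 0.526, 0.981], [0.65, 0.436, -0.623, -0.569], [0.008, 0.815, 0.579, 0.59], [0.0, 0.0, 0.0, 1.0]]
{'time': 0.1, 'joint_pos': array([-1.26189615e+00,  2.64669363e-01,  1.60518948e+00, -9.34006875e-06,
        1.27367651e+00, -3.69187532e-02]), 'joint_velocities': array([ 1.62854158e-04, -2.61996278e-03, -2.04759506e-03,  1.73083469e-03,
       -3.58141727e-04, -6.54135146e-05]), 'joint_torque': array([ 2.08362885e-04, -5.03618109e+01, -3.58070469e+01,  7.31028663e-02,
        2.33320438e-02, -4.93320192e-05]), 'tcp_pos': array([ 0.2286998 , -0.63476855,  0.40354377]), 'tcp_rot': array([-3.13965095e+00, -6.27862377e-05,  3.45821611e-01]), 'force': array([ 0.32436651, -0.7799443 ,  0.14061646]), 'wrist_torque': array([ 0.00338602,  0.01182222, -0.00548982]), 'gripper_width': 0.9977351971746687}
```

View pics/top0.png

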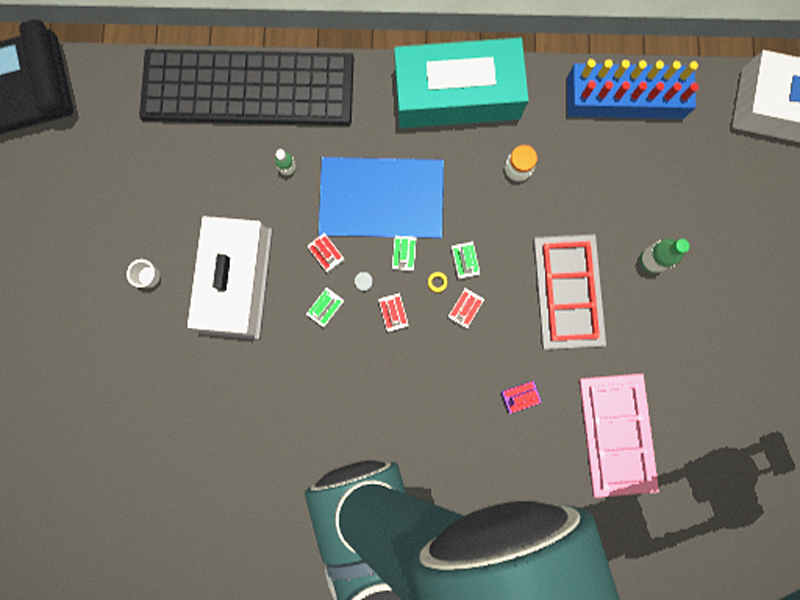

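View pics/scene0.png

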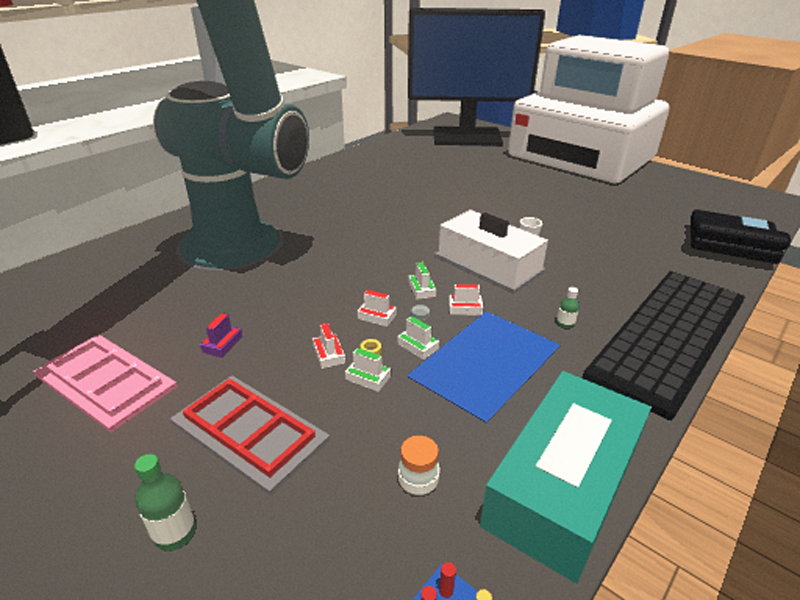

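The top view shows, at 800x600, green-tagged cartridges at (404,253), (466,260) and (325,307), and red-tagged at (325,253), (394,312) and (466,307). The cover is on the left at (228,277), the mat at (381,197) and the red tray at (570,291).

The look-alikes are the purple cartridge at (521,397), which also carries red tags, and the pink tray at (619,435). Neither fits: the targets are a white body and a red-walled tray.

```bash
cat > h.py <<'E'
import numpy as np, cv2, pickle
from scipy.spatial.transform import Rotation as R
def ray(s,uv,z):
    "pixels -> world points on plane z"
    uv=np.atleast_2d(np.asarray(uv,float)); E=s["extrinsics"]
    d=np.c_[(uv[:,0]-s["cx"])/s["fx"],-(uv[:,1]-s["cy"])/s["fy"],-np.ones(len(uv))]@E[:3,:3].T
    return E[:3,3]+d*((z-E[2,3])/d[:,2])[:,None]
def masks(img):
    h,sat,v=cv2.split(cv2.cvtColor(img,cv2.COLOR_BGR2HSV)); b=lambda m:(m*255).astype(np.uint8)
    return dict(red=b(((h<9)|(h>173))&(sat>120)&(v>90)),green=b((h>45)&(h<80)&(sat>110)&(v>80)),
      blue=b((h>100)&(h<118)&(sat>140)&(v>90)),white=b((sat<40)&(v>200)),black=b(v<45))
def blobs(m,amin):
    for c in cv2.findContours(m,cv2.RETR_EXTERNAL,cv2.CHAIN_APPROX_NONE)[0]:
        if cv2.contourArea(c)>=amin: yield c
def rect(s,c,z):
    "world-plane min area rect of a contour: centre xy, (long,short) mm, yaw of long side"
    p=ray(s,c[:,0,:],z)[:,:2]; (cx,cy),(w,h),a=cv2.minAreaRect((p*1000).astype(np.float32))
    if w<h: w,h,a=h,w,a+90
    return np.array([cx,cy])/1000,(round(w,1),round(h,1)),np.radians((a+90)%180-90)
def tcp(o):
    "commanded axes from state"
    return np.array(o["tcp_pos"]),R.from_euler("xyz",o["tcp_rot"]).as_matrix()
def move(o,target,yaw):
    "shift (cm) and rotvec in tool axes to put TCP at target, tool down, finger line (tool y) along yaw (mod pi)"
    p,M=tcp(o); best=None
    for k in (-1,0,1):
        y=yaw+k*np.pi; ty=np.array([np.cos(y),np.sin(y),0]); tz=np.array([0,0,-1.]); T=np.c_[np.cross(ty,tz),ty,tz]
        w=R.from_matrix(M.T@T).as_rotvec()
        if best is None or np.linalg.norm(w)<np.linalg.norm(best): best=w
    return (M.T@(np.array(target)-p)*100).round(2),best.round(3)
E
python3 - <<'E'
from h import *
s=pickle.load(open("top0.pkl","rb")); m=masks(s["color"])
for n in("red","green"):
    for c in blobs(m[n],8):
        u=c[:,0].mean(0)*800/512; r=rect(s,c,.018); r2=rect(s,c,.05)
        print(n,u.round(),cv2.contourArea(c),"z18",r[0].round(3),r[1],round(r[2],2),"z50",r2[0].round(3))
for c in blobs(m["blue"],500): print("mat",*rect(s,c,.003))
for c in blobs(m["white"],500): print("white",c[:,0].mean(0)*800/512,*rect(s,c,.076))
for c in blobs(m["black"],40):
    r=rect(s,c,.108); 
    if r[1][0]<120: print("black",c[:,0].mean(0)*800/512,*r)
E
```

```text
red [524. 401.] 100.5 z18 [ 0.283 -0.223] (50.7, 23.0) -1.23 z50 [ 0.284 -0.217]
red [518. 389.] 35.5 z18 [ 0.303 -0.214] (49.9, 10.1) -1.19 z50 [ 0.303 -0.208]
red [386. 314.] 36.5 z18 [0.43  0.023] (46.5, 8.8) 0.27 z50 [0.426 0.022]
red [397. 310.] 69.0 z18 [0.436 0.005] (48.1, 22.4) 0.3 z50 [0.433 0.004]
red [469. 309.] 62.5 z18 [ 0.442 -0.125] (48.6, 21.5) -0.52 z50 [ 0.439 -0.122]
red [459. 303.] 30.5 z18 [ 0.452 -0.109] (47.2, 7.7) -0.52 z50 [ 0.448 -0.106]
red [570. 290.] 1807.5 z18 [ 0.482 -0.308] (175.8, 86.1) 0.08 z50 [ 0.477 -0.299]
red [323. 251.] 127.0 z18 [0.541 0.139] (50.5, 36.4) 0.74 z50 [0.534 0.134]
red [690.  91.] 37.0 z18 [ 0.864 -0.534] (39.7, 14.2) -0.7 z50 [ 0.849 -0.519]
red [673.  90.] 34.0 z18 [ 0.865 -0.502] (37.3, 12.3) -0.69 z50 [ 0.849 -0.488]
red [656.  90.] 36.0 z18 [ 0.865 -0.469] (37.2, 12.4) -0.76 z50 [ 0.849 -0.456]
red [639.  90.] 34.0 z18 [ 0.865 -0.439] (37.1, 12.2) -0.62 z50 [ 0.849 -0.427]
red [622.  89.] 35.5 z18 [ 0.865 -0.407] (37.1, 11.4) -0.65 z50 [ 0.849 -0.395]
red [605.  89.] 32.5 z18 [ 0.865 -0.376] (35.1, 12.1) -0.54 z50 [ 0.849 -0.
[... 628 characters left out ...]
.537 0.   ]
mat [0.65020465 0.0394687 ] (229.0, 149.0) -1.5643114327929046
mat [ 0.87096381 -0.42911115] (241.4, 104.0) -1.5694885665873395
white [603.93518519 406.81818182] [ 0.26670782 -0.36278204] (121.0, 95.5) 0.1110307145338478
white [569.40712617 291.74941589] [ 0.47237616 -0.2905181 ] (188.3, 103.5) 0.0818272972907443
white [223.54702103 274.09462617] [0.48586047 0.30206958] (196.3, 103.5) -0.06370960433547508
white [459.90918803  72.40918803] [ 0.86159058 -0.0989902 ] (120.9, 52.5) -1.4712830516063418
white [777.97991071  86.46205357] [ 0.85152148 -0.66650006] (120.6, 82.3) -0.19033132941800102
black [224.75694444 273.02083333] [0.48153781 0.29094998] (56.1, 8.0) -0.06664800312421401
```

```bash
python3 - <<'E'
from h import *; from station import env
o=env.get_obs(); print(move(o,[.50,-.15,.42],1.506)); print(move(o,[.486,.302,.42],1.506))
E
```

```text
(array([ 41.96, -36.41,  -1.57]), array([-0.002,  0.   ,  0.411]))
(array([ 55.96, -79.41,  -1.49]), array([-0.002,  0.   ,  0.411]))
```

```bash
python3 -m crank '[[[42,-36.4,-1.6,0,0,0.41,8],[42,-36.4,-1.6,0,0,0.41,8],[42,-36.4,-1.6,0,0,0.41,8],[42,-36.4,-1.6,0,0,0.41,8],[42,-36.4,-1.6,0,0,0.41,8],[42,-36.4,-1.6,0,0,0.41,8],[42,-36.4,-1.6,0,0,0.41,8],[42,-36.4,-1.6,0,0,0.41,8],[42,-36.4,-1.6,0,0,0.41,8],[42,-36.4,-1.6,0,0,0.41,8],[42,-36.4,-1.6,0,0,0.41,8],[56,-79.4,-1.5,0,0,0.41,5],[56,-79.4,-1.5,0,0,0.41,5],[56,-79.4,-1.5,0,0,0.41,5],[56,-79.4,-1.5,0,0,0.41,5],[56,-79.4,-1.5,0,0,0.41,5],[56,-79.4,-1.5,0,0,0.41,5],[56,-79.4,-1.5,0,0,0.41,5],[56,-79.4,-1.5,0,0,0.41,5],[56,-79.4,-1.5,0,0,0.41,5]]]' 25
python3 - <<'E'
from h import *; from station import env,eyes
o=env.get_obs(); print(o["time"],move(o,[.486,.302,.247],1.506))
s=eyes.snapshot("wrist"); pickle.dump(s,open("w1.pkl","wb")); cv2.imwrite("pics/w1.png",s["color"]); print(s["fx"],s["cx"],s["cy"],s["extrinsics"].round(3).tolist())
m=masks(s["color"])
for c in blobs(m["white"],500): print("white",*rect(s,c,.076))
for c in blobs(m["black"],100): print("black",c[:,0].mean(0),*rect(s,c,.108))
E
```

```text
time: 2.1
tcp_pos: [0.486, 0.2964, 0.4193]
tcp_rot: [3.141, 0.0, -0.064]
force: [1.3, 0.6, 0.5]
gripper_width: 0.571
2.1 (array([-0.03, -0.57, 17.23]), array([0.   , 0.   , 0.001]))
300.39685089096105 253.9429312266245 192.52084729476314 [[-0.063, 0.951, 0.304, 0.565], [-0.998, -0.061, -0.019, 0.29], [0.001, -0.305, 0.952, 0.399], [0.0, 0.0, 0.0, 1.0]]
white [0.49869482 0.44302179] (43.4, 41.6) 1.5071912515322072
white [0.52865234 0.29752728] (110.6, 102.1) -0.06335034390442339
black [298.72380952 194.75238095] [0.4664899  0.25026242] (52.5, 7.6) -0.06493239474998497
black [245.6516129  304.43812317] [0.35708685 0.30055255] (651.0, 279.2) 1.5065511607642066
black [248.2        175.34285714] [0.49042572 0.30023523] (60.7, 13.5) -0.055051401315518465
```

View pics/w1.png

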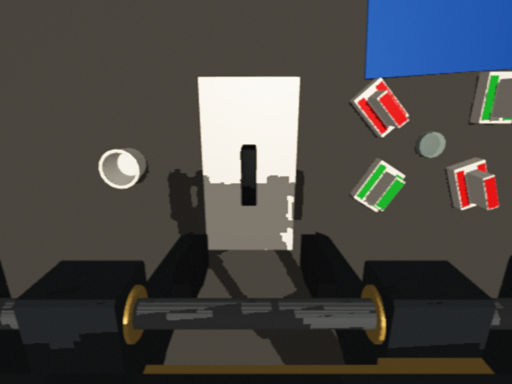

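Handle is seen at (248,175) in the wrist view, which gives cover centre (0.487, 0.300) and yaw -0.064. I descend, grip and lift.

```bash
python3 -m crank '[[[0.1,0.2,8,0,0,0,5],[0.1,0.2,12,0,0,0,5],[0.1,0.2,15,0,0,0,5],[0.1,0.2,16.5,0,0,0,5],[0.1,0.2,17.3,0,0,0,5],[0.1,0.2,17.3,0,0,0,5],[0.1,0.2,17.3,0,0,0,0.5],[0.1,0.2,17.3,0,0,0,0.5],[0.1,0.2,17.3,0,0,0,0.5],[0.1,0.2,17.3,0,0,0,0.5],[0.1,0.2,17.3,0,0,0,0.5],[0.1,0.2,17.3,0,0,0,0.5]]]' 35
python3 -m crank '[[[0,0,-0.5,0,0,0,0.5],[0,0,-1.5,0,0,0,0.5],[0,0,-3,0,0,0,0.5],[0,0,-5,0,0,0,0.5],[0,0,-8,0,0,0,0.5],[0,0,-11,0,0,0,0.5],[0,0,-14,0,0,0,0.5],[0,0,-14,0,0,0,0.5],[0,0,-14,0,0,0,0.5]]]' 35
python3 - <<'E'
from h import *; from station import env,eyes
o=env.get_obs()
for a in (0.0065,):print(move(o,[.650,.0395,.247-.010+.003+.14],a), move(o,[.650,.0395,.24],a))
s=eyes.snapshot("top"); pickle.dump(s,open("top1.pkl","wb")); cv2.imwrite("pics/top1.png",cv2.resize(s["color"][90:330,60:440],None,fx=2,fy=2,interpolation=cv2.INTER_CUBIC))
E
```

```text
time: 3.35
tcp_pos: [0.4886, 0.2941, 0.2489]
tcp_rot: [-3.137, -0.004, -0.064]
force: [-0.2, 6.8, 4.5]
gripper_width: 0.181
time: 4.25
tcp_pos: [0.4874, 0.292, 0.3867]
tcp_rot: [3.141, -0.001, -0.064]
force: [0.2, 0.8, -3.5]
gripper_width: 0.181
(array([17.85, 24.15,  0.69]), array([-0.0e+00, -1.0e-03,  1.5e+00])) (array([17.84, 24.15, 14.69]), array([-0.0e+00, -1.0e-03,  1.5e+00]))
```

View pics/top1.png

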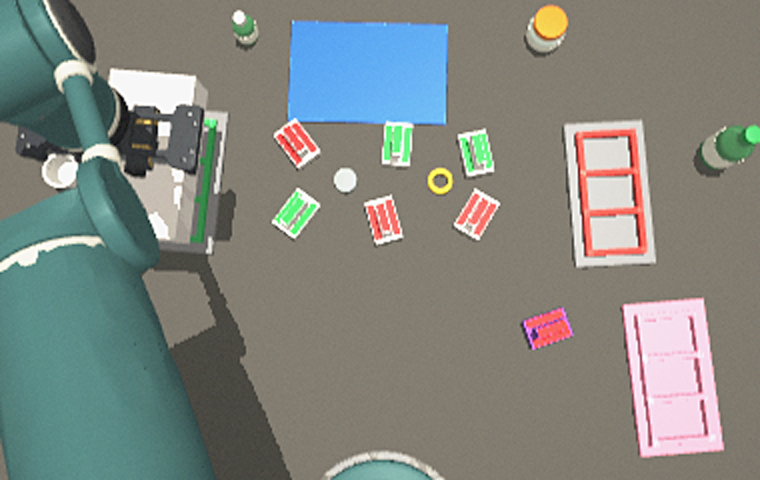

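The cover is held; in this crop the open caddy's green wall shows at (208,190). I check wrist range before choosing the turn direction.

```bash
python3 - <<'E'
import re
t=open("h.py").read()
i=t.index("def move"); t=t[:i]+'''def move(o,target,yaw,pref=None):
    "shift (cm) and rotvec in tool axes to put TCP at target, tool down, finger line (tool y) along yaw mod pi, within j6 range"
    p,M=tcp(o); j=o["joint_pos"]; psi=np.arctan2(M[1,0],M[0,0]); t=np.array(target); out=[]
    for k in (-2,-1,0,1,2):
        y=yaw+np.pi/2+k*np.pi; d=y-psi; j6=j[5]+(np.arctan2(t[1],t[0])-j[0])-d
        if abs(j6)<2.4: out.append((abs(d),round(-d,3),round(j6,2)))
    return (M.T@(t-p)*100).round(2),[q[1:] for q in sorted(out)]
'''
open("h.py","w").write(t)
from h import *; from station import env
o=env.get_obs(); print(o["joint_pos"].round(2),move(o,[.650,.0395,.2415],.0065))
E
```

```text
[ 0.5   0.08  1.86 -0.    1.21  2.13] (array([17.92, 24.1 , 14.37]), [(np.float64(-1.642), np.float64(0.05))])
```

```bash
python3 -m crank '[[[1,1.5,0,0,0,-0.06,0.5],[3,4,0,0,0,-0.18,0.5],[5,7,0,0,0,-0.32,0.5],[7,10,0,0,0,-0.46,0.5],[9,12.5,0,0,0,-0.6,0.5],[11,15,0,0,0,-0.74,0.5],[13,17.5,0,0,0,-0.88,0.5],[15,20,0,0,0,-1.02,0.5],[16.5,22,0,0,0,-1.16,0.5],[17.4,23.5,0,0,0,-1.3,0.5],[17.9,24.1,0,0,0,-1.44,0.5],[17.9,24.1,0,0,0,-1.56,0.5],[17.9,24.1,0,0,0,-1.64,0.5],[17.9,24.1,3,0,0,-1.64,0.5],[17.9,24.1,7,0,0,-1.64,0.5],[17.9,24.1,10,0,0,-1.64,0.5],[17.9,24.1,11.5,0,0,-1.64,0.5],[17.9,24.1,12,0,0,-1.64,0.5],[17.9,24.1,12,0,0,-1.64,0.5],[17.9,24.1,12,0,0,-1.64,0.5]]]'
python3 - <<'E'
from h import *; from station import env
o=env.get_obs(); print(o["joint_pos"].round(2),move(o,[.650,.0395,.2415],.0065))
E
```

```text
time: 6.3
tcp_pos: [0.6516, 0.0404, 0.2682]
tcp_rot: [3.139, -0.0, 1.576]
force: [0.5, 0.8, -1.9]
gripper_width: 0.177
[ 0.02  0.33  1.78 -0.    1.03  0.02] (array([-0.09, -0.17,  2.67]), [(np.float64(-0.002), np.float64(0.05))])
```

Within 2 mm; lower, release, rise.

```bash
python3 -m crank '[[[0,-0.1,0.8,0,0,0,0.5],[0,-0.1,1.5,0,0,0,0.5],[0,-0.1,2.1,0,0,0,0.5],[0,-0.1,2.5,0,0,0,0.5],[0,-0.1,2.7,0,0,0,0.5],[0,-0.1,2.8,0,0,0,0.5],[0,-0.1,2.8,0,0,0,0.5]]]'
python3 -m crank '[[[0,0,0,0,0,0,5],[0,0,0,0,0,0,5],[0,0,0,0,0,0,5],[0,0,0,0,0,0,5],[0,0,-1,0,0,0,5],[0,0,-4,0,0,0,5],[0,0,-8,0,0,0,5],[-5,0,-13,0,0,0,5],[-5,5,-16,0,0,0,5],[-5,10,-20,0,0,0,5],[-5,15,-23,0,0,0,5],[-5,18,-23,0,0,0,5],[-5,18,-23,0,0,0,5]]]'
python3 - <<'E'
from h import *; from station import env,eyes
o=env.get_obs(); print(o["joint_pos"].round(2))
s=eyes.snapshot("wrist"); pickle.dump(s,open("w2.pkl","wb")); cv2.imwrite("pics/w2.png",s["color"]); print(s["extrinsics"].round(3).tolist())
E
```

```text
time: 7.0
tcp_pos: [0.6495, 0.0403, 0.2417]
tcp_rot: [-3.14, 0.0, 1.576]
force: [-9.2, -0.5, 13.5]
gripper_width: 0.184
time: 8.3
tcp_pos: [0.8329, -0.009, 0.4715]
tcp_rot: [3.136, 0.0, 1.576]
force: [-0.3, -0.0, -0.3]
gripper_width: 0.567
[-0.04  0.55  1.1   0.    1.49 -0.05]
[[1.0, -0.003, -0.007, 0.833], [0.005, 0.952, 0.305, 0.068], [0.005, -0.305, 0.952, 0.451], [0.0, 0.0, 0.0, 1.0]]
```

View pics/w2.png

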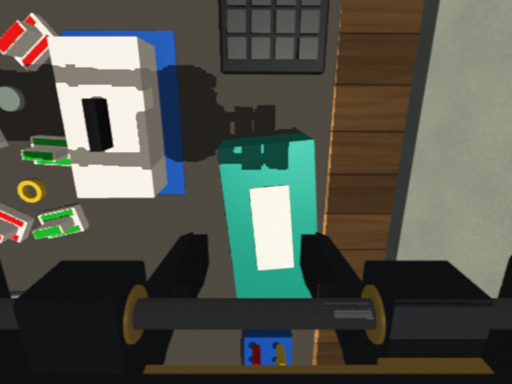

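I misjudged the tool y sign and backed off in +x, but nothing was touched. The cover stands on the mat with its handle at (97,123). Now I measure the open caddy and the tray.

```bash
python3 - <<'E'
from h import *; from station import env,eyes
o=env.get_obs(); print(move(o,[.487,.24,.44],-.064))
s=eyes.snapshot("top"); pickle.dump(s,open("top2.pkl","wb")); m=masks(s["color"])
for n in("red","green"):
    for c in blobs(m[n],200): print(n,*rect(s,c,.022))
    for c in blobs(m[n],25):
        r=rect(s,c,.018)
        if abs(r[0][1])<.2 and .35<r[0][0]<.6: print(n,r[0].round(3),r[1],round(r[2],2))
E
```

```text
(array([ 25.06, -34.55,   2.88]), [(np.float64(0.069), np.float64(0.52))])
red [ 0.48097214 -0.30647598] (174.3, 85.7) 0.08145913191479766
red [ 0.443 -0.126] (48.6, 21.0) -0.54
red [ 0.452 -0.109] (47.2, 7.7) -0.52
green [0.48336963 0.2994845 ] (175.6, 86.2) -0.05915053886536843
green [ 0.53  -0.105] (47.9, 8.0) 0.23
green [ 0.535 -0.126] (47.9, 18.2) 0.23
```

```bash
python3 -m crank '[[[25,-34.5,2.5,0,0,0.07,5],[25,-34.5,2.5,0,0,0.07,5],[25,-34.5,2.5,0,0,0.07,5],[25,-34.5,2.5,0,0,0.07,5],[25,-34.5,2.5,0,0,0.07,5],[25,-34.5,2.5,0,0,0.07,5],[25,-34.5,2.5,0,0,0.07,5],[25,-34.5,2.5,0,0,0.07,5],[25,-34.5,2.5,0,0,0.07,5],[25,-34.5,2.5,0,0,0.07,5],[25,-34.5,2.5,0,0,0.07,5]]]'
python3 - <<'E'
from h import *; from station import env,eyes
o=env.get_obs()
s=eyes.snapshot("wrist"); pickle.dump(s,open("w3.pkl","wb")); m=masks(s["color"])
for c in blobs(m["green"],200): print(c[:,0].mean(0),cv2.contourArea(c),*rect(s,c,.022))
print(move(o,[.440,.134,.33],-.635+np.pi/2))
cv2.imwrite("pics/w3.png",s["color"])
E
```

```text
time: 9.5
tcp_pos: [0.4826, 0.2393, 0.4438]
tcp_rot: [3.141, 0.0, 1.507]
force: [0.1, 0.2, 0.9]
gripper_width: 0.57
[424.56164384 166.17808219] 282.5 [0.71362189 0.2115696 ] (29.8, 29.1) -0.481514771683567
[247.30977621 112.52767962] 1651.5 [0.48311044 0.29888538] (168.8, 82.1) -0.0629779008259758
(array([-10.78,  -3.59,  11.38]), [(np.float64(-0.999), np.float64(-0.64))])
```

View pics/w3.png

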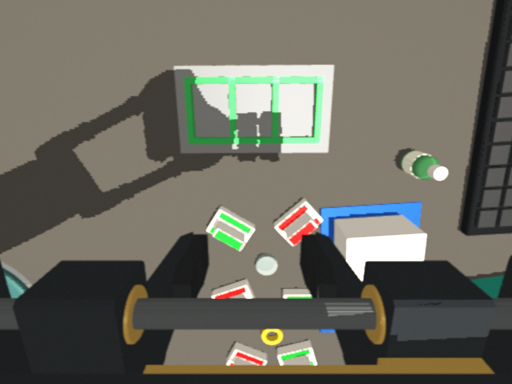

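Caddy at (.4832,.2990), yaw −.062; the wrist and top views agree. Now the first green cartridge (.440,.134).

```bash
cat >> h.py <<'E'
def look(col,n):
    from station import env,eyes
    o=env.get_obs(); s=eyes.snapshot("wrist"); pickle.dump(s,open(n+".pkl","wb")); cv2.imwrite(f"pics/{n}.png",s["color"])
    p,M=tcp(o); print("t",o["time"].__round__(2),"tcp",p.round(4),"psi",np.arctan2(M[1,0],M[0,0]).round(3))
    for c in blobs(masks(s["color"])[col],25):
        r=rect(s,c,.05)
        if np.linalg.norm(r[0]-p[:2])<.05: print(c[:,0].mean(0).round(),"fin-top?",r[0].round(4),r[1],round(r[2],3),"to grasp",move(o,[*r[0],.190],r[2]+np.pi/2),"| z18",rect(s,c,.018)[0].round(4))
E
python3 -m crank '[[[-10.8,-3.5,11.4,0,0,-1.0,5],[-10.8,-3.5,11.4,0,0,-1.0,5],[-10.8,-3.5,11.4,0,0,-1.0,5],[-10.8,-3.5,11.4,0,0,-1.0,5],[-10.8,-3.5,11.4,0,0,-1.0,5],[-10.8,-3.5,11.4,0,0,-1.0,5],[-10.8,-3.5,11.4,0,0,-1.0,5],[-10.8,-3.5,11.4,0,0,-1.0,5],[-10.8,-3.5,11.4,0,0,-1.0,5]]]'
python3 -c "
from h import *
look('green','g1')"
```

```text
time: 10.45
tcp_pos: [0.4424, 0.1332, 0.3297]
tcp_rot: [-3.141, 0.0, 2.502]
force: [0.3, 0.7, -0.7]
gripper_width: 0.57
t 10.45 tcp [0.4424 0.1332 0.3297] psi 2.502
[253. 186.] fin-top? [0.4406 0.1316] (38.5, 9.8) -0.635 to grasp (array([ 0.06, -0.24, 13.97]), [(np.float64(-0.005), np.float64(-0.65))]) | z18 [0.4481 0.1258]
[266. 176.] fin-top? [0.441  0.1467] (44.2, 7.8) -0.631 to grasp (array([ 0.93,  1.  , 13.97]), [(np.float64(-0.009), np.float64(-0.62))]) | z18 [0.4486 0.1428]
[240. 177.] fin-top? [0.4266 0.1273] (44.2, 7.9) -0.624 to grasp (array([ 0.92, -1.42, 13.97]), [(np.float64(-0.016), np.float64(-0.66))]) | z18 [0.4324 0.1209]
```

View pics/g1.png

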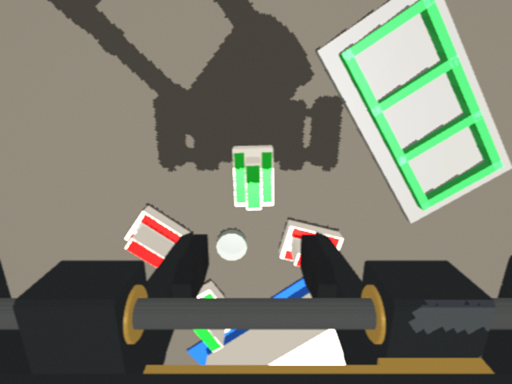

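The three strips separate cleanly here: fin top at (253,186), with side strips agreeing to within 1 mm. I grasp.

```bash
python3 -m crank '[[[0,-0.2,5,0,0,0,5],[0,-0.2,9,0,0,0,5],[0,-0.2,12,0,0,0,5],[0,-0.2,13.5,0,0,0,5],[0,-0.2,14,0,0,0,5],[0,-0.2,14,0,0,0,5],[0,-0.2,14,0,0,0,0.3],[0,-0.2,14,0,0,0,0.3],[0,-0.2,14,0,0,0,0.3],[0,-0.2,14,0,0,0,0.3],[0,-0.2,14,0,0,0,0.3],[0,-0.2,14,0,0,0,0.3],[0,-0.2,13,0,0,0,0.3],[0,-0.2,11,0,0,0,0.3],[0,-0.2,8,0,0,0,0.3],[0,-0.2,4,0,0,0,0.3],[0,-0.2,2,0,0,0,0.3],[0,-0.2,2,0,0,0,0.3]]]' 20
python3 -c "
from h import *
from station import env
print(move(env.get_obs(),[.4273,.3025,.200],-.062))"
```

```text
time: 12.3
tcp_pos: [0.4421, 0.1328, 0.3138]
tcp_rot: [3.136, 0.005, 2.506]
force: [0.4, -0.2, -1.3]
gripper_width: 0.155
(array([11.32, 12.71, 11.4 ]), [(np.float64(0.997), np.float64(0.68))])
```

```bash
python3 -m crank '[[[3,3,0,0,0,0.12,0.3],[6,6,0,0,0,0.26,0.3],[9,10,0,0,0,0.4,0.3],[11.3,12.7,0,0,0,0.54,0.3],[11.3,12.7,0,0,0,0.68,0.3],[11.3,12.7,0,0,0,0.82,0.3],[11.3,12.7,2,0,0,0.94,0.3],[11.3,12.7,5,0,0,1.0,0.3],[11.3,12.7,7,0,0,1.0,0.3],[11.3,12.7,8,0,0,1.0,0.3],[11.3,12.7,8,0,0,1.0,0.3]]]'
python3 -c "
from h import *
from station import env
print(move(env.get_obs(),[.4273,.3025,.200],-.062))"
```

```text
time: 13.4
tcp_pos: [0.4238, 0.3008, 0.227]
tcp_rot: [-3.137, 0.003, 1.506]
force: [-0.3, -0.6, -0.4]
gripper_width: 0.163
(array([0.2 , 0.35, 2.69]), [(np.float64(-0.003), np.float64(0.68))])
```

```bash
python3 -m crank '[[[0.1,0.2,0.5,0,0,0,0.3],[0.2,0.3,1,0,0,0,0.3],[0.2,0.3,1,0,0,0,0.3],[0.2,0.3,1,0,0,0,0.3]]]'
python3 -c "
from h import *
from station import env
print(move(env.get_obs(),[.4273,.3025,.200],-.062))"
```

```text
time: 13.8
tcp_pos: [0.4285, 0.3037, 0.2202]
tcp_rot: [3.141, -0.001, 1.506]
force: [0.1, -0.2, -0.8]
gripper_width: 0.158
(array([-0.13, -0.12,  2.02]), [(np.float64(-0.003), np.float64(0.68))])
```

```bash
python3 -m crank '[[[-0.05,0,0.7,0,0,0,0.3],[-0.05,0,1.3,0,0,0,0.3],[-0.05,0,1.7,0,0,0,0.3],[-0.05,0,1.9,0,0,0,0.3],[-0.05,0,1.9,0,0,0,0.3]]]'
python3 -m crank '[[[0,0,0,0,0,0,3.5],[0,0,0,0,0,0,3.5],[0,0,0,0,0,0,3.5],[0,0,-2,0,0,0,3.5],[0,0,-6,0,0,0,3.5],[0,0,-11,0,0,0,3.5],[0,0,-13,0,0,0,3.5],[0,0,-13,0,0,0,3.5]]]'
python3 - <<'E'
from h import *
look('green','g1p')
from station import env
o=env.get_obs(); print(move(o,[.542,-.0055,.33],np.pi/2-.02))
E
```

```text
time: 14.3
tcp_pos: [0.4281, 0.3029, 0.2005]
tcp_rot: [-3.141, 0.0, 1.506]
force: [0.3, -0.4, -1.2]
gripper_width: 0.159
time: 15.1
tcp_pos: [0.4297, 0.3039, 0.3354]
tcp_rot: [3.134, -0.005, 1.506]
force: [0.4, 0.9, 0.0]
gripper_width: 0.396
t 15.1 tcp [0.4297 0.3039 0.3354] psi 1.506
(array([-30.09,  13.3 ,   0.23]), [(np.float64(1.526), np.float64(1.58)), (np.float64(-1.616), np.float64(-1.56))])
```

View pics/g1p.png

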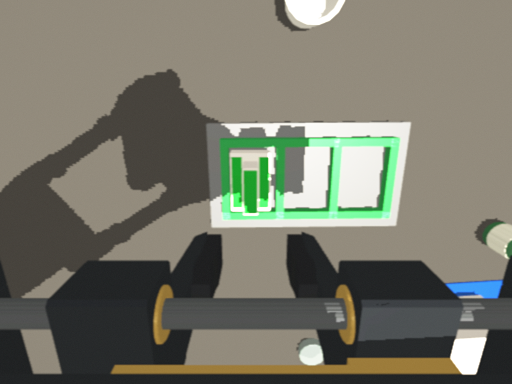

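Cartridge 1 sits in the left nest, its label at (251,190). Next is the green one at (.542,-.006).

```bash
python3 -m crank '[[[-30.1,13.3,0.5,0,0,1.526,5],[-30.1,13.3,0.5,0,0,1.526,5],[-30.1,13.3,0.5,0,0,1.526,5],[-30.1,13.3,0.5,0,0,1.526,5],[-30.1,13.3,0.5,0,0,1.526,5],[-30.1,13.3,0.5,0,0,1.526,5],[-30.1,13.3,0.5,0,0,1.526,5],[-30.1,13.3,0.5,0,0,1.526,5],[-30.1,13.3,0.5,0,0,1.526,5],[-30.1,13.3,0.5,0,0,1.526,5],[-30.1,13.3,0.5,0,0,1.526,5],[-30.1,13.3,0.5,0,0,1.526,5],[-30.1,13.3,0.5,0,0,1.526,5]]]'
python3 -c "
from h import *
look('green','g2')"
```

```text
time: 16.45
tcp_pos: [0.5409, -0.0059, 0.3246]
tcp_rot: [-3.142, 0.002, -0.018]
force: [0.6, 0.0, -0.4]
gripper_width: 0.566
t 16.45 tcp [ 0.5409 -0.0059  0.3246] psi -0.018
[263. 174.] fin-top? [ 0.5555 -0.0137] (38.9, 21.9) -0.051 to grasp (array([ 1.49,  0.76, 13.46]), [(np.float64(0.033), np.float64(1.6)), (np.float64(-3.108), np.float64(-1.54))]) | z18 [ 0.5474 -0.0143]
[241. 169.] fin-top? [0.5597 0.0035] (32.0, 8.7) -0.025 to grasp (array([ 1.89, -0.97, 13.46]), [(np.float64(0.008), np.float64(1.6)), (np.float64(-3.134), np.float64(-1.54))]) | z18 [0.5521 0.0051]
```

```bash
python3 - <<'E'
from h import *
s=pickle.load(open("g2.pkl","rb")); c=s["color"][120:240,190:320]
hsv=cv2.cvtColor(c,cv2.COLOR_BGR2HSV)
print(hsv[60,40:95].tolist())
cv2.imwrite("pics/g2c.png",cv2.resize(c,None,fx=5,fy=5,interpolation=cv2.INTER_NEAREST))
E
```

```text
[[19, 41, 68], [22, 42, 67], [22, 42, 66], [19, 43, 65], [18, 39, 111], [26, 33, 188], [48, 64, 204], [59, 144, 184], [63, 214, 175], [63, 214, 175], [63, 212, 176], [63, 210, 177], [63, 212, 176], [63, 209, 178], [63, 211, 179], [62, 200, 170], [58, 129, 146], [49, 60, 136], [54, 82, 171], [60, 130, 186], [62, 186, 182], [63, 212, 177], [63, 212, 177], [63, 209, 178], [63, 213, 176], [63, 210, 177], [63, 210, 177], [63, 210, 177], [63, 212, 176], [63, 211, 178], [63, 212, 178], [62, 195, 173], [60, 147, 154], [60, 132, 143], [62, 179, 160], [63, 208, 175], [63, 208, 179], [63, 211, 179], [63, 211, 173], [63, 215, 134], [63, 217, 88], [64, 230, 71], [62, 196, 74], [58, 115, 84], [46, 57, 94], [27, 37, 76], [15, 36, 43], [18, 44, 29], [18, 43, 30], [15, 51, 30], [30, 46, 28], [18, 40, 32], [15, 49, 31], [18, 44, 29], [12, 41, 31]]
```

View pics/g2c.png

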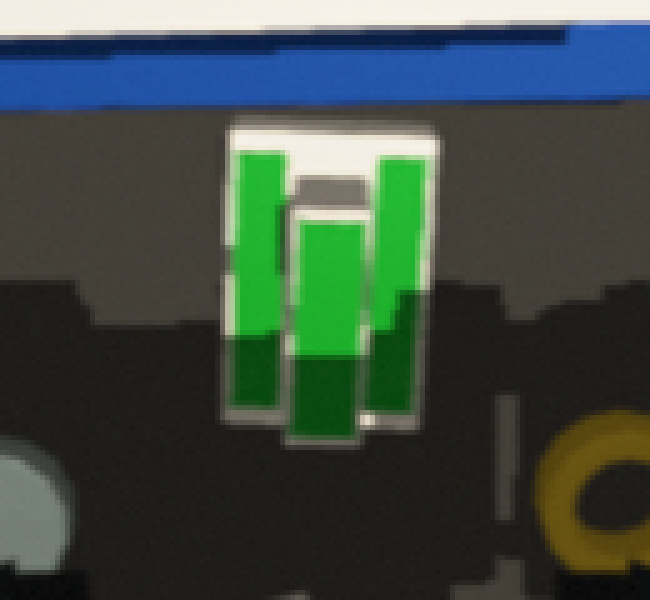

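```bash
python3 - <<'E'
t=open("h.py").read()
t=t.replace('(sat>120)&(v>90)),green=b((h>45)&(h<80)&(sat>110)&(v>80))','(sat>170)&(v>45)),green=b((h>45)&(h<80)&(sat>170)&(v>45))')
t=t.replace('o=env.get_obs(); s=eyes.snapshot("wrist"); pickle','o=env.get_obs(); s=eyes.snapshot("wrist") if snap else pickle.load(open(n+".pkl","rb")); pickle').replace("def look(col,n)","def look(col,n,snap=1)")
open("h.py","w").write(t)
from h import *
look('green','g2',0)
E
```

```text
t 16.5 tcp [ 0.5411 -0.0059  0.325 ] psi -0.018
[255. 185.] fin-top? [ 0.5445 -0.0084] (37.7, 10.5) -0.022 to grasp (array([ 0.37,  0.24, 13.5 ]), [(np.float64(0.004), np.float64(1.58)), (np.float64(-3.137), np.float64(-1.56))]) | z18 [ 0.535  -0.0083]
[269. 177.] fin-top? [ 0.5523 -0.02  ] (44.3, 7.3) -0.059 to grasp (array([ 1.16,  1.4 , 13.49]), [(np.float64(0.041), np.float64(1.59)), (np.float64(-3.101), np.float64(-1.55))]) | z18 [ 0.5438 -0.0215]
[241. 176.] fin-top? [0.5537 0.0036] (44.3, 7.4) -0.065 to grasp (array([ 1.26, -0.97, 13.49]), [(np.float64(0.047), np.float64(1.64)), (np.float64(-3.095), np.float64(-1.5))]) | z18 [0.5453 0.0052]
```

```bash
python3 -m crank '[[[0.4,0.2,5,0,0,0.03,5],[0.4,0.2,9,0,0,0.03,5],[0.4,0.2,12,0,0,0.03,5],[0.4,0.2,13,0,0,0.03,5],[0.4,0.2,13.5,0,0,0.03,5],[0.4,0.2,13.5,0,0,0.03,5],[0.4,0.2,13.5,0,0,0.03,0.3],[0.4,0.2,13.5,0,0,0.03,0.3],[0.4,0.2,13.5,0,0,0.03,0.3],[0.4,0.2,13.5,0,0,0.03,0.3],[0.4,0.2,13.5,0,0,0.03,0.3],[0.4,0.2,13.5,0,0,0.03,0.3],[0.4,0.2,12.5,0,0,0.03,0.3],[0.4,0.2,10,0,0,0.03,0.3],[0.4,0.2,7,0,0,0.03,0.3],[0.4,0.2,3,0,0,0.03,0.3],[0.4,0.2,0,0,0,0.03,0.3],[0.4,0.2,0,0,0,0.03,0.3]]]' 20
python3 -c "
from h import *
from station import env
print(move(env.get_obs(),[.5391,.2955,.220],-.062))"
```

```text
time: 18.3
tcp_pos: [0.5474, -0.0082, 0.3316]
tcp_rot: [3.141, -0.01, -0.05]
force: [1.1, -0.4, -0.4]
gripper_width: 0.163
(array([ -2.46, -30.29,  11.13]), [(np.float64(-1.559), np.float64(0.56))])
```

```bash
python3 -m crank '[[[-0.5,-4,0,0,0,-0.14,0.3],[-1,-8,0,0,0,-0.28,0.3],[-1.3,-12.5,0,0,0,-0.42,0.3],[-1.7,-17,0,0,0,-0.56,0.3],[-2,-21,0,0,0,-0.7,0.3],[-2.3,-25,0,0,0,-0.84,0.3],[-2.5,-28,0,0,0,-0.98,0.3],[-2.5,-30.3,0,0,0,-1.12,0.3],[-2.5,-30.3,0,0,0,-1.26,0.3],[-2.5,-30.3,0,0,0,-1.4,0.3],[-2.5,-30.3,2,0,0,-1.52,0.3],[-2.5,-30.3,5,0,0,-1.56,0.3],[-2.5,-30.3,8,0,0,-1.56,0.3],[-2.5,-30.3,10,0,0,-1.56,0.3],[-2.5,-30.3,10,0,0,-1.56,0.3],[-2.5,-30.3,10,0,0,-1.56,0.3]]]'
python3 -c "
from h import *
from station import env
print(move(env.get_obs(),[.5391,.2955,.200],-.062))"
```

```text
time: 19.9
tcp_pos: [0.535, 0.2955, 0.2246]
tcp_rot: [-3.139, 0.001, 1.51]
force: [-0.0, 0.3, -1.1]
gripper_width: 0.157
(array([0.03, 0.41, 2.45]), [(np.float64(0.001), np.float64(0.56))])
```

```bash
python3 -m crank '[[[0,0.3,0.4,0,0,0,0.3],[0,0.3,0.6,0,0,0,0.3],[0,0.3,0.6,0,0,0,0.3]]]'
python3 -c "
from h import *
from station import env
print(move(env.get_obs(),[.5391,.2955,.200],-.062))"
```

```text
time: 20.2
tcp_pos: [0.539, 0.2957, 0.2205]
tcp_rot: [3.14, -0.001, 1.51]
force: [0.0, 0.3, 0.1]
gripper_width: 0.158
(array([-0.02,  0.01,  2.05]), [(np.float64(0.001), np.float64(0.56))])
```

```bash
python3 -m crank '[[[0,0,0.7,0,0,0,0.3],[0,0,1.3,0,0,0,0.3],[0,0,1.8,0,0,0,0.3],[0,0,2,0,0,0,0.3],[0,0,2,0,0,0,0.3]]]'
python3 -m crank '[[[0,0,0,0,0,0,3.5],[0,0,0,0,0,0,3.5],[0,0,0,0,0,0,3.5],[0,0,-2,0,0,0,3.5],[0,0,-6,0,0,0,3.5],[0,0,-11,0,0,0,3.5],[0,0,-13,0,0,0,3.5],[0,0,-13,0,0,0,3.5]]]'
python3 - <<'E'
from h import *
from station import env
o=env.get_obs(); print(move(o,[.533,-.118,.33],np.pi/2+.23))
E
```

```text
time: 20.7
tcp_pos: [0.5385, 0.2956, 0.2009]
tcp_rot: [-3.141, 0.001, 1.51]
force: [-4.2, -2.4, 9.4]
gripper_width: 0.161
time: 21.5
tcp_pos: [0.5401, 0.2964, 0.3345]
tcp_rot: [3.134, -0.004, 1.51]
force: [0.5, 0.6, -0.1]
gripper_width: 0.395
(array([-41.41,   1.81,   0.28]), [(np.float64(1.28), np.float64(1.12)), (np.float64(-1.862), np.float64(-2.02))])
```

```bash
python3 -c "
from station import eyes
import cv2,pickle
s=eyes.snapshot('wrist');cv2.imwrite('pics/g2p.png',s['color'])"
python3 -m crank '[[[-41.4,1.8,0.3,0,0,1.28,5],[-41.4,1.8,0.3,0,0,1.28,5],[-41.4,1.8,0.3,0,0,1.28,5],[-41.4,1.8,0.3,0,0,1.28,5],[-41.4,1.8,0.3,0,0,1.28,5],[-41.4,1.8,0.3,0,0,1.28,5],[-41.4,1.8,0.3,0,0,1.28,5],[-41.4,1.8,0.3,0,0,1.28,5],[-41.4,1.8,0.3,0,0,1.28,5],[-41.4,1.8,0.3,0,0,1.28,5],[-41.4,1.8,0.3,0,0,1.28,5],[-41.4,1.8,0.3,0,0,1.28,5],[-41.4,1.8,0.3,0,0,1.28,5]]]'
python3 -c "
from h import *
look('green','g3')
a=cv2.imread('pics/g2p.png');b=cv2.imread('pics/g3.png');cv2.imwrite('pics/g23.png',np.hstack([a[90:330,150:512],b[90:330,100:462]]))"
```

```text
time: 22.85
tcp_pos: [0.5312, -0.1173, 0.3261]
tcp_rot: [-3.141, 0.001, 0.233]
force: [0.5, -0.3, -0.0]
gripper_width: 0.568
t 22.85 tcp [ 0.5312 -0.1173  0.3261] psi 0.233
[257. 186.] fin-top? [ 0.5344 -0.1212] (38.0, 9.7) 0.231 to grasp (array([ 0.23,  0.46, 13.61]), [(np.float64(0.001), np.float64(1.12)), (np.float64(-3.14), np.float64(-2.03))]) | z18 [ 0.5251 -0.1238]
[270. 177.] fin-top? [ 0.5453 -0.1304] (43.6, 6.3) 0.246 to grasp (array([ 1.09,  1.61, 13.61]), [(np.float64(-0.014), np.float64(1.09)), (np.float64(-3.155), np.float64(-2.05))]) | z18 [ 0.5375 -0.1341]
[243. 177.] fin-top? [ 0.5397 -0.1068] (43.6, 7.0) 0.226 to grasp (array([ 1.08, -0.81, 13.61]), [(np.float64(0.007), np.float64(1.15)), (np.float64(-3.135), np.float64(-1.99))]) | z18 [ 0.5312 -0.1076]
```

View pics/g23.png

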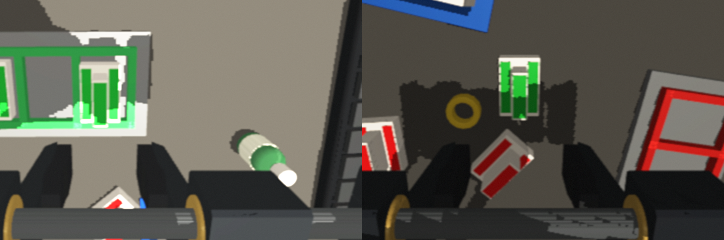

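The second cartridge is in the right nest. The tape ring, at (464,110) in the right half, is close to the third, so I use a narrower opening.

```bash
python3 -m crank '[[[0.2,0.4,4,0,0,0,3],[0.2,0.4,8,0,0,0,3],[0.2,0.4,11,0,0,0,3],[0.2,0.4,13,0,0,0,3],[0.2,0.4,13.6,0,0,0,3],[0.2,0.4,13.6,0,0,0,3],[0.2,0.4,13.6,0,0,0,0.3],[0.2,0.4,13.6,0,0,0,0.3],[0.2,0.4,13.6,0,0,0,0.3],[0.2,0.4,13.6,0,0,0,0.3],[0.2,0.4,13.6,0,0,0,0.3],[0.2,0.4,12.5,0,0,0,0.3],[0.2,0.4,10,0,0,0,0.3],[0.2,0.4,7,0,0,0,0.3],[0.2,0.4,3,0,0,0,0.3],[0.2,0.4,0,0,0,0,0.3],[0.2,0.4,0,0,0,0,0.3]]]' 20
python3 -c "
from h import *
from station import env
print(move(env.get_obs(),[.4832,.299,.220],-.062))"
```

```text
time: 24.6
tcp_pos: [0.536, -0.1228, 0.3327]
tcp_rot: [3.136, -0.009, 0.23]
force: [0.7, -1.0, 0.1]
gripper_width: 0.158
(array([  4.37, -42.33,  11.09]), [(np.float64(-1.279), np.float64(0.62))])
```

```bash
python3 -m crank '[[[0.5,-4,0,0,0,-0.12,0.3],[1,-8,0,0,0,-0.26,0.3],[1.5,-12.5,0,0,0,-0.4,0.3],[2,-17,0,0,0,-0.54,0.3],[2.5,-22,0,0,0,-0.68,0.3],[3,-27,0,0,0,-0.82,0.3],[3.5,-32,0,0,0,-0.96,0.3],[4,-37,0,0,0,-1.1,0.3],[4.3,-41,0,0,0,-1.22,0.3],[4.4,-42.3,0,0,0,-1.28,0.3],[4.4,-42.3,3,0,0,-1.28,0.3],[4.4,-42.3,6,0,0,-1.28,0.3],[4.4,-42.3,9,0,0,-1.28,0.3],[4.4,-42.3,10,0,0,-1.28,0.3],[4.4,-42.3,10,0,0,-1.28,0.3]]]'
python3 -c "
from h import *
from station import env
print(move(env.get_obs(),[.4832,.299,.200],-.062))"
```

```text
time: 26.1
tcp_pos: [0.4792, 0.2988, 0.2239]
tcp_rot: [-3.137, 0.003, 1.51]
force: [0.2, -1.5, -0.3]
gripper_width: 0.155
(array([0.05, 0.41, 2.39]), [(np.float64(0.001), np.float64(0.62))])
```

```bash
python3 -m crank '[[[0,0.3,0.4,0,0,0,0.3],[0,0.3,0.5,0,0,0,0.3],[0,0.3,0.5,0,0,0,0.3]]]'
python3 -c "
from h import *
from station import env
print(move(env.get_obs(),[.4832,.299,.200],-.062))"
```

```text
time: 26.4
tcp_pos: [0.4844, 0.2998, 0.223]
tcp_rot: [3.14, -0.001, 1.509]
force: [-0.2, -0.2, -0.6]
gripper_width: 0.156
(array([-0.09, -0.12,  2.3 ]), [(np.float64(0.001), np.float64(0.62))])
```

```bash
python3 -m crank '[[[0,-0.1,0.7,0,0,0,0.3],[0,-0.1,1.4,0,0,0,0.3],[0,-0.1,1.9,0,0,0,0.3],[0,-0.1,2.2,0,0,0,0.3],[0,-0.1,2.2,0,0,0,0.3]]]'
python3 -m crank '[[[0,0,0,0,0,0,3],[0,0,0,0,0,0,3],[0,0,0,0,0,0,3],[0,0,-2,0,0,0,3],[0,0,-6,0,0,0,3],[0,0,-11,0,0,0,3],[-2,0,-13,0,0,0,3],[-4,0,-13,0,0,0,3]]]'
python3 - <<'E'
from h import *
from station import env
look('green','g3p')
o=env.get_obs(); print(move(o,[.538,.137,.33],np.pi/2+.74))
E
```

```text
time: 26.9
tcp_pos: [0.4826, 0.2997, 0.2017]
tcp_rot: [-3.14, 0.001, 1.51]
force: [-6.6, -2.9, 17.2]
gripper_width: 0.158
time: 27.7
tcp_pos: [0.4818, 0.2605, 0.3344]
tcp_rot: [3.134, -0.004, 1.511]
force: [-0.4, -0.5, 0.3]
gripper_width: 0.338
t 27.7 tcp [0.4818 0.2605 0.3344] psi 1.511
[250. 154.] fin-top? [0.482  0.2909] (29.4, 9.9) 1.51 to grasp (array([ 2.98, -0.27, 14.45]), [(np.float64(0.001), np.float64(0.6))]) | z18 [0.4814 0.2852]
[264. 149.] fin-top? [0.4946 0.2941] (33.6, 6.3) 1.518 to grasp (array([ 3.37,  0.98, 14.46]), [(np.float64(-0.007), np.float64(0.59))]) | z18 [0.4956 0.2888]
[236. 143.] fin-top? [0.4704 0.3006] (43.7, 7.0) 1.519 to grasp (array([ 3.88, -1.48, 14.44]), [(np.float64(-0.008), np.float64(0.62))]) | z18 [0.4684 0.2961]
[222. 154.] fin-top? [0.4717 0.3034] (126.6, 73.6) -0.06 to grasp (array([ 4.17, -1.37, 14.45]), [(np.float64(1.571), np.float64(2.2)), (np.float64(-1.571), np.float64(-0.94))]) | z18 [0.4699 0.2993]
(array([-11.69,   6.46,   0.22]), [(np.float64(0.77), np.float64(1.08)), (np.float64(-2.372), np.float64(-2.06))])
```

View pics/g3p.png

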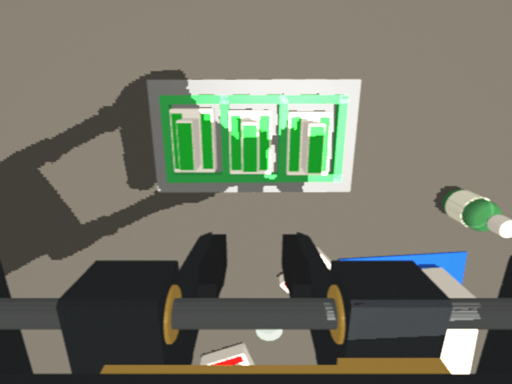

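All three greens sit in their nests: fins at (184,145), (250,148) and (316,150), bodies below the wall tops. Now the reds.

```bash
python3 -m crank '[[[-11.7,6.5,0.5,0,0,0.77,4],[-11.7,6.5,0.5,0,0,0.77,4],[-11.7,6.5,0.5,0,0,0.77,4],[-11.7,6.5,0.5,0,0,0.77,4],[-11.7,6.5,0.5,0,0,0.77,4],[-11.7,6.5,0.5,0,0,0.77,4],[-11.7,6.5,0.5,0,0,0.77,4],[-11.7,6.5,0.5,0,0,0.77,4]]]'
python3 -c "
from h import *
look('red','r1')"
```

```text
time: 28.55
tcp_pos: [0.5377, 0.1393, 0.3243]
tcp_rot: [-3.141, 0.001, 0.743]
force: [0.6, 0.5, -0.2]
gripper_width: 0.453
t 28.55 tcp [0.5377 0.1393 0.3243] psi 0.743
[259. 188.] fin-top? [0.5419 0.1351] (38.5, 11.0) 0.679 to grasp (array([ 0.03,  0.6 , 13.43]), [(np.float64(0.064), np.float64(1.14)), (np.float64(-3.078), np.float64(-2.01))]) | z18 [0.5351 0.128 ]
[272. 180.] fin-top? [0.5555 0.1319] (44.5, 7.7) 0.685 to grasp (array([ 0.82,  1.75, 13.43]), [(np.float64(0.057), np.float64(1.12)), (np.float64(-3.084), np.float64(-2.02))]) | z18 [0.5504 0.1245]
[245. 178.] fin-top? [0.5401 0.1505] (44.4, 7.6) 0.681 to grasp (array([ 0.94, -0.67, 13.43]), [(np.float64(0.061), np.float64(1.16)), (np.float64(-3.08), np.float64(-1.98))]) | z18 [0.533  0.1454]
```

```bash
python3 -m crank '[[[0,0.6,4,0,0,0.06,4],[0,0.6,8,0,0,0.06,4],[0,0.6,11,0,0,0.06,4],[0,0.6,13,0,0,0.06,4],[0,0.6,13.4,0,0,0.06,4],[0,0.6,13.4,0,0,0.06,4],[0,0.6,13.4,0,0,0.06,0.3],[0,0.6,13.4,0,0,0.06,0.3],[0,0.6,13.4,0,0,0.06,0.3],[0,0.6,13.4,0,0,0.06,0.3],[0,0.6,13.4,0,0,0.06,0.3],[0,0.6,12.5,0,0,0.06,0.3],[0,0.6,10,0,0,0.06,0.3],[0,0.6,7,0,0,0.06,0.3],[0,0.6,3,0,0,0.06,0.3],[0,0.6,0,0,0,0.06,0.3],[0,0.6,0,0,0,0.06,0.3],[0,0.6,0,0,0,0.06,0.3]]]' 20
python3 -c "
from h import *
from station import env
print(move(env.get_obs(),[.5368,-.3019,.220],.0815))"
```

```text
time: 30.4
tcp_pos: [0.5421, 0.1344, 0.3255]
tcp_rot: [3.141, -0.002, 0.68]
force: [-1.1, 0.1, -1.3]
gripper_width: 0.16
(array([-27.85,  33.59,  10.54]), [(np.float64(-0.973), np.float64(-0.59))])
```

```bash
python3 -m crank '[[[-2,2.4,0,0,0,-0.08,0.3],[-4.5,5.4,0,0,0,-0.18,0.3],[-7.5,9,0,0,0,-0.3,0.3],[-10.5,12.7,0,0,0,-0.42,0.3],[-13.5,16.3,0,0,0,-0.54,0.3],[-16.5,20,0,0,0,-0.66,0.3],[-19.5,23.5,0,0,0,-0.78,0.3],[-22.5,27,0,0,0,-0.88,0.3],[-25,30.2,0,0,0,-0.94,0.3],[-27,32.6,0,0,0,-0.97,0.3],[-27.9,33.6,1,0,0,-0.97,0.3],[-27.9,33.6,4,0,0,-0.97,0.3],[-27.9,33.6,7.5,0,0,-0.97,0.3],[-27.9,33.6,10,0,0,-0.97,0.3],[-27.9,33.6,10,0,0,-0.97,0.3],[-27.9,33.6,10,0,0,-0.97,0.3]]]'
python3 -c "
from h import *
from station import env
print(move(env.get_obs(),[.5368,-.3019,.200],.0815))"
```

```text
time: 32.0
tcp_pos: [0.5355, -0.301, 0.2228]
tcp_rot: [-3.138, -0.003, 1.65]
force: [1.0, 0.8, -1.0]
gripper_width: 0.157
(array([-0.11,  0.13,  2.28]), [(np.float64(-0.002), np.float64(-0.59))])
```

```bash
python3 -m crank '[[[-0.1,0.1,0.5,0,0,0,0.3],[-0.1,0.1,1.1,0,0,0,0.3],[-0.1,0.1,1.6,0,0,0,0.3],[-0.1,0.1,2,0,0,0,0.3],[-0.1,0.1,2.2,0,0,0,0.3],[-0.1,0.1,2.2,0,0,0,0.3]]]'
python3 -m crank '[[[0,0,0,0,0,0,3],[0,0,0,0,0,0,3],[0,0,0,0,0,0,3],[0,0,-2,0,0,0,3],[0,0,-6,0,0,0,3],[0,0,-11,0,0,0,3],[-2,0,-13,0,0,0,3],[-4,0,-13,0,0,0,3]]]'
python3 - <<'E'
from h import *
from station import env,eyes
o=env.get_obs(); s=eyes.snapshot("wrist"); cv2.imwrite("pics/r1p.png",s["color"])
for c in blobs(masks(s["color"])["red"],400): print(c[:,0].mean(0),*rect(s,c,.022))
print(move(o,[.445,-.121,.33],np.pi/2-.53))
E
```

```text
time: 32.6
tcp_pos: [0.5371, -0.303, 0.2023]
tcp_rot: [-3.141, -0.0, 1.65]
force: [0.3, -0.2, -0.9]
gripper_width: 0.155
time: 33.4
tcp_pos: [0.5421, -0.3442, 0.3385]
tcp_rot: [3.134, 0.006, 1.651]
force: [0.4, 0.3, 0.9]
gripper_width: 0.342
[249.44247788 140.4159292 ] [ 0.53736047 -0.31039352] (43.9, 11.0) -1.4917422124367654
[235.64166667 135.05      ] [ 0.52369989 -0.30681281] (51.1, 8.4) -1.4888295048301674
[203.25606061 140.38636364] [ 0.48294287 -0.31069403] (175.0, 82.8) 0.08070404252197613
(array([23.03, -7.9 ,  0.64]), [(np.float64(-0.961), np.float64(-1.31)), (np.float64(2.181), np.float64(1.84))])
```

View pics/r1p.png

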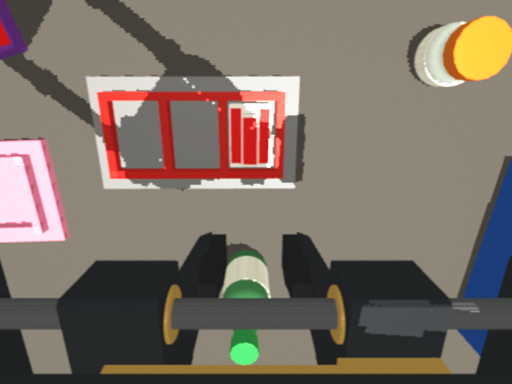

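Red 1 is well seated in the right nest, label at (249,140). I backed off above the rinse bottle with a safe height margin, and next time I'll go straight up. Next is the red one at (.445,-.121).

```bash
python3 -m crank '[[[23,-7.9,0.6,0,0,-0.96,4],[23,-7.9,0.6,0,0,-0.96,4],[23,-7.9,0.6,0,0,-0.96,4],[23,-7.9,0.6,0,0,-0.96,4],[23,-7.9,0.6,0,0,-0.96,4],[23,-7.9,0.6,0,0,-0.96,4],[23,-7.9,0.6,0,0,-0.96,4],[23,-7.9,0.6,0,0,-0.96,4],[23,-7.9,0.6,0,0,-0.96,4],[23,-7.9,0.6,0,0,-0.96,4]]]'
python3 -c "
from h import *
look('red','r2')"
```

```text
time: 34.45
tcp_pos: [0.4434, -0.1202, 0.3258]
tcp_rot: [-3.141, -0.002, 2.608]
force: [0.2, 0.1, 0.0]
gripper_width: 0.454
t 34.45 tcp [ 0.4434 -0.1202  0.3258] psi 2.608
[255. 178.] fin-top? [ 0.4344 -0.1158] (11.8, 9.7) -0.533 to grasp (array([ 0.98, -0.08, 13.58]), [(np.float64(-0.001), np.float64(-1.3)), (np.float64(3.141), np.float64(1.84))]) | z18 [ 0.4418 -0.1201]
[241. 164.] fin-top? [ 0.4176 -0.1196] (9.7, 7.0) -0.533 to grasp (array([ 2.23, -1.25, 13.59]), [(np.float64(-0.001), np.float64(-1.32)), (np.float64(3.141), np.float64(1.82))]) | z18 [ 0.4229 -0.1244]
[269. 164.] fin-top? [ 0.4294 -0.0988] (10.6, 6.1) -0.522 to grasp (array([ 2.27,  1.13, 13.59]), [(np.float64(-0.012), np.float64(-1.28)), (np.float64(3.13), np.float64(1.87))]) | z18 [ 0.4361 -0.101 ]
```

```bash
python3 - <<'E'
from h import *
s=pickle.load(open("r2.pkl","rb")); h=cv2.cvtColor(s["color"],cv2.COLOR_BGR2HSV)
print(h[160:215:3,255].tolist()); print(h[195,230:280].tolist())
E
```

```text
[[21, 18, 238], [19, 26, 220], [18, 27, 219], [24, 21, 230], [1, 176, 225], [0, 223, 222], [0, 225, 221], [0, 222, 222], [1, 148, 255], [2, 131, 255], [1, 131, 255], [1, 135, 255], [2, 136, 255], [1, 137, 255], [1, 140, 255], [1, 140, 255], [1, 143, 255], [2, 148, 255], [0, 0, 255]]
[[19, 38, 160], [20, 37, 159], [20, 36, 158], [20, 36, 156], [20, 37, 180], [14, 24, 253], [0, 0, 255], [30, 6, 255], [4, 88, 255], [1, 139, 255], [1, 139, 255], [1, 137, 255], [2, 136, 255], [1, 138, 255], [1, 138, 255], [2, 128, 255], [8, 58, 255], [30, 3, 255], [23, 9, 255], [5, 75, 255], [1, 133, 255], [1, 138, 255], [2, 136, 255], [2, 135, 255], [2, 136, 255], [2, 137, 255], [2, 136, 255], [2, 137, 255], [2, 137, 255], [2, 137, 255], [2, 123, 255], [12, 38, 255], [0, 0, 255], [0, 0, 255], [13, 21, 255], [3, 112, 255], [2, 138, 255], [1, 136, 255], [1, 135, 255], [1, 137, 255], [2, 138, 255], [1, 140, 255], [3, 104, 255], [18, 13, 255], [0, 0, 255], [0, 0, 255], [18, 35, 218], [21, 38, 156], [20, 37, 158], [19, 38, 160]]
```

Overexposed red; I add a saturation allowance for bright pixels.

```bash
sed -i 's/((h<9)|(h>173))&(sat>170)&(v>45)/((h<9)|(h>173))\&((sat>170)|((v>235)\&(sat>115)))\&(v>45)/' h.py; python3 -c "
from h import *
look('red','r2',0)"
```

```text
t 34.5 tcp [ 0.4435 -0.1203  0.3261] psi 2.608
[255. 192.] fin-top? [ 0.4459 -0.1226] (38.4, 9.7) -0.527 to grasp (array([-0.34, -0.07, 13.61]), [(np.float64(-0.006), np.float64(-1.31)), (np.float64(3.135), np.float64(1.83))]) | z18 [ 0.4547 -0.1277]
[241. 182.] fin-top? [ 0.4323 -0.1284] (44.0, 7.0) -0.542 to grasp (array([ 0.53, -1.26, 13.61]), [(np.float64(0.009), np.float64(-1.32)), (np.float64(3.15), np.float64(1.82))]) | z18 [ 0.4394 -0.1343]
[269. 182.] fin-top? [ 0.4437 -0.1074] (44.0, 7.0) -0.515 to grasp (array([ 0.62,  1.12, 13.61]), [(np.float64(-0.018), np.float64(-1.29)), (np.float64(3.123), np.float64(1.85))]) | z18 [ 0.4522 -0.1107]
```

```bash
python3 -m crank '[[[-0.3,-0.1,4,0,0,0,4],[-0.3,-0.1,8,0,0,0,4],[-0.3,-0.1,11,0,0,0,4],[-0.3,-0.1,13,0,0,0,4],[-0.3,-0.1,13.6,0,0,0,4],[-0.3,-0.1,13.6,0,0,0,4],[-0.3,-0.1,13.6,0,0,0,0.3],[-0.3,-0.1,13.6,0,0,0,0.3],[-0.3,-0.1,13.6,0,0,0,0.3],[-0.3,-0.1,13.6,0,0,0,0.3],[-0.3,-0.1,13.6,0,0,0,0.3],[-0.3,-0.1,12.5,0,0,0,0.3],[-0.3,-0.1,10,0,0,0,0.3],[-0.3,-0.1,7,0,0,0,0.3],[-0.3,-0.1,3,0,0,0,0.3],[-0.3,-0.1,0,0,0,0,0.3],[-0.3,-0.1,0,0,0,0,0.3],[-0.3,-0.1,0,0,0,0,0.3]]]' 20
python3 -c "
from h import *
from station import env
print(move(env.get_obs(),[.481,-.307,.220],.0815))"
```

```text
time: 36.3
tcp_pos: [0.4455, -0.1223, 0.3275]
tcp_rot: [3.141, 0.002, 2.61]
force: [-0.7, 0.1, -1.0]
gripper_width: 0.156
(array([-12.41, -14.12,  10.76]), [(np.float64(0.958), np.float64(-0.65))])
```

```bash
python3 -m crank '[[[-2,-2.4,0,0,0,0.12,0.3],[-5,-5.7,0,0,0,0.26,0.3],[-8,-9,0,0,0,0.4,0.3],[-10.5,-12,0,0,0,0.54,0.3],[-12,-13.7,0,0,0,0.68,0.3],[-12.4,-14.1,0,0,0,0.82,0.3],[-12.4,-14.1,2,0,0,0.93,0.3],[-12.4,-14.1,5,0,0,0.96,0.3],[-12.4,-14.1,8,0,0,0.96,0.3],[-12.4,-14.1,10.2,0,0,0.96,0.3],[-12.4,-14.1,10.2,0,0,0.96,0.3],[-12.4,-14.1,10.2,0,0,0.96,0.3]]]'
python3 -c "
from h import *
from station import env
print(move(env.get_obs(),[.481,-.307,.200],.0815))"
```

```text
time: 37.5
tcp_pos: [0.4801, -0.3061, 0.2229]
tcp_rot: [-3.138, -0.003, 1.65]
force: [-0.3, 0.1, -0.4]
gripper_width: 0.158
(array([-0.1 ,  0.09,  2.29]), [(np.float64(-0.003), np.float64(-0.65))])
```

```bash
python3 -m crank '[[[-0.1,0.1,0.5,0,0,0,0.3],[-0.1,0.1,1.1,0,0,0,0.3],[-0.1,0.1,1.6,0,0,0,0.3],[-0.1,0.1,2,0,0,0,0.3],[-0.1,0.1,2.2,0,0,0,0.3],[-0.1,0.1,2.2,0,0,0,0.3]]]'
python3 -m crank '[[[0,0,0,0,0,0,3],[0,0,0,0,0,0,3],[0,0,0,0,0,0,3],[0,0,-2,0,0,0,3],[0,0,-6,0,0,0,3],[0,0,-11,0,0,0,3],[0,0,-13,0,0,0,3],[0,0,-13,0,0,0,3]]]'
python3 - <<'E'
from h import *
from station import env,eyes
look("red","r2p")
print(move(env.get_obs(),[.434,.010,.33],np.pi/2+.28))
E
```

```text
time: 38.1
tcp_pos: [0.4819, -0.3075, 0.2024]
tcp_rot: [-3.141, -0.0, 1.65]
force: [-0.9, -0.3, -1.0]
gripper_width: 0.158
time: 38.9
tcp_pos: [0.4836, -0.3087, 0.3378]
tcp_rot: [3.134, 0.006, 1.65]
force: [-0.3, -0.8, -0.6]
gripper_width: 0.339
t 38.9 tcp [ 0.4836 -0.3087  0.3378] psi 1.65
[253. 173.] fin-top? [ 0.4824 -0.3026] (158.3, 76.6) 0.079 to grasp (array([ 0.71, -0.17, 14.78]), [(np.float64(-1.57), np.float64(-2.21)), (np.float64(1.571), np.float64(0.93))]) | z18 [ 0.483  -0.3111]
(array([32.09, -2.34,  0.39]), [(np.float64(1.37), np.float64(1.31)), (np.float64(-1.772), np.float64(-1.83))])
```

```bash
python3 -m crank '[[[32.1,-2.3,0.6,0,0,1.37,4],[32.1,-2.3,0.6,0,0,1.37,4],[32.1,-2.3,0.6,0,0,1.37,4],[32.1,-2.3,0.6,0,0,1.37,4],[32.1,-2.3,0.6,0,0,1.37,4],[32.1,-2.3,0.6,0,0,1.37,4],[32.1,-2.3,0.6,0,0,1.37,4],[32.1,-2.3,0.6,0,0,1.37,4],[32.1,-2.3,0.6,0,0,1.37,4],[32.1,-2.3,0.6,0,0,1.37,4],[32.1,-2.3,0.6,0,0,1.37,4],[32.1,-2.3,0.6,0,0,1.37,4]]]'
python3 -c "
from h import *
look('red','r3')"
```

```text
time: 40.15
tcp_pos: [0.4331, 0.0105, 0.325]
tcp_rot: [-3.141, 0.003, 0.282]
force: [-0.1, 0.5, 0.6]
gripper_width: 0.457
t 40.15 tcp [0.4331 0.0105 0.325 ] psi 0.282
[256. 187.] fin-top? [0.4347 0.0083] (37.9, 11.4) 0.283 to grasp (array([ 0.13,  0.27, 13.5 ]), [(np.float64(-0.001), np.float64(1.31)), (np.float64(-3.142), np.float64(-1.83))]) | z18 [0.4253 0.0054]
[269. 177.] fin-top? [ 0.4466 -0.0005] (44.5, 7.0) 0.302 to grasp (array([ 1.03,  1.45, 13.5 ]), [(np.float64(-0.02), np.float64(1.27)), (np.float64(-3.162), np.float64(-1.87))]) | z18 [ 0.4387 -0.0045]
[242. 178.] fin-top? [0.4401 0.022 ] (44.5, 7.7) 0.305 to grasp (array([ 1.03, -0.9 , 13.5 ]), [(np.float64(-0.023), np.float64(1.32)), (np.float64(-3.164), np.float64(-1.83))]) | z18 [0.4314 0.0209]
```

```bash
python3 -m crank '[[[0.1,0.3,4,0,0,-0.01,4],[0.1,0.3,8,0,0,-0.01,4],[0.1,0.3,11,0,0,-0.01,4],[0.1,0.3,13,0,0,-0.01,4],[0.1,0.3,13.5,0,0,-0.01,4],[0.1,0.3,13.5,0,0,-0.01,4],[0.1,0.3,13.5,0,0,-0.01,0.3],[0.1,0.3,13.5,0,0,-0.01,0.3],[0.1,0.3,13.5,0,0,-0.01,0.3],[0.1,0.3,13.5,0,0,-0.01,0.3],[0.1,0.3,13.5,0,0,-0.01,0.3],[0.1,0.3,12.5,0,0,-0.01,0.3],[0.1,0.3,10,0,0,-0.01,0.3],[0.1,0.3,7,0,0,-0.01,0.3],[0.1,0.3,3,0,0,-0.01,0.3],[0.1,0.3,0,0,0,-0.01,0.3],[0.1,0.3,0,0,0,-0.01,0.3],[0.1,0.3,0,0,0,-0.01,0.3]]]' 20
python3 -c "
from h import *
from station import env
print(move(env.get_obs(),[.426,-.3125,.220],.0815))"
```

```text
time: 42.0
tcp_pos: [0.4355, 0.0079, 0.3274]
tcp_rot: [3.141, -0.002, 0.29]
force: [0.1, 0.1, -2.1]
gripper_width: 0.159
(array([-10.09,  30.43,  10.74]), [(np.float64(-1.362), np.float64(-0.71))])
```

```bash
python3 -m crank '[[[-1,3,0,0,0,-0.12,0.3],[-2.3,7,0,0,0,-0.26,0.3],[-3.7,11,0,0,0,-0.4,0.3],[-5,15,0,0,0,-0.54,0.3],[-6.3,19,0,0,0,-0.68,0.3],[-7.6,23,0,0,0,-0.82,0.3],[-9,27,0,0,0,-0.96,0.3],[-9.8,29.5,0,0,0,-1.1,0.3],[-10.1,30.4,0,0,0,-1.24,0.3],[-10.1,30.4,2,0,0,-1.34,0.3],[-10.1,30.4,5,0,0,-1.36,0.3],[-10.1,30.4,8,0,0,-1.36,0.3],[-10.1,30.4,10.2,0,0,-1.36,0.3],[-10.1,30.4,10.2,0,0,-1.36,0.3],[-10.1,30.4,10.2,0,0,-1.36,0.3]]]'
python3 -c "
from h import *
from station import env
print(move(env.get_obs(),[.426,-.3125,.200],.0815))"
```

```text
time: 43.5
tcp_pos: [0.4248, -0.3116, 0.223]
tcp_rot: [-3.138, -0.003, 1.65]
force: [-0.6, 0.0, -1.7]
gripper_width: 0.156
(array([-0.11,  0.12,  2.3 ]), [(np.float64(-0.003), np.float64(-0.71))])
```

```bash
python3 -m crank '[[[-0.1,0.1,0.5,0,0,0,0.3],[-0.1,0.1,1.1,0,0,0,0.3],[-0.1,0.1,1.6,0,0,0,0.3],[-0.1,0.1,2,0,0,0,0.3],[-0.1,0.1,2.2,0,0,0,0.3],[-0.1,0.1,2.2,0,0,0,0.3]]]'
python3 -m crank '[[[0,0,0,0,0,0,3],[0,0,0,0,0,0,3],[0,0,0,0,0,0,3],[0,0,-2,0,0,0,3],[0,0,-6,0,0,0,3],[0,0,-11,0,0,0,3],[0,0,-15,0,0,0,3],[0,0,-16,0,0,0,3],[0,0,-16,0,0,0,3]]]'
python3 - <<'E'
from h import *
from station import env,eyes
s=eyes.snapshot("wrist"); t=eyes.snapshot("top"); pickle.dump(t,open("top3.pkl","wb"))
u=cv2.resize(t["color"][95:225,100:420],None,fx=2.5,fy=2.5,interpolation=cv2.INTER_CUBIC)
w=s["color"][40:300,56:456]; w=cv2.resize(w,(400,260)); im=np.zeros((590,800,3),np.uint8); im[:u.shape[0]]=u; im[330:590,200:600]=w; cv2.imwrite("pics/all.png",im)
o=env.get_obs(); print(env.get_obs()["tcp_pos"],move(o,[.650,.0395,.33],.0065))
m=masks(t["color"])
for c in blobs(m["black"],25):
    r=rect(t,c,.101)
    if r[1][0]<90: print(c[:,0].mean(0),*r)
for c in blobs(m["white"],400):
    r=rect(t,c,.069)
    print("white",*r)
E
```

```text
time: 44.1
tcp_pos: [0.4268, -0.3132, 0.2029]
tcp_rot: [3.141, 0.0, 1.65]
force: [0.3, 0.3, -0.6]
gripper_width: 0.157
time: 45.0
tcp_pos: [0.4274, -0.3136, 0.3652]
tcp_rot: [3.138, 0.004, 1.65]
force: [0.6, 0.0, -0.4]
gripper_width: 0.34
[ 0.42627405 -0.31276882  0.36124507] (array([33.35, 25.09,  3.14]), [(np.float64(0.073), np.float64(0.05))])
[396.02 187.42] [ 0.46936429 -0.36644189] (64.5, 15.2) -0.18006457709963655
white [0.4761474  0.28462372] (190.6, 104.6) -0.0575294727098372
white [0.64752448 0.03903098] (193.8, 105.4) -1.5625302851685758
white [ 0.86497955 -0.09948639] (122.0, 53.3) -1.4712989972833685
white [ 0.85478833 -0.67122791] (121.7, 82.9) -0.19919619373854777
white [0.98950964 0.00224966] (982.0, 27.6) -1.547971817024481
```

View pics/all.png

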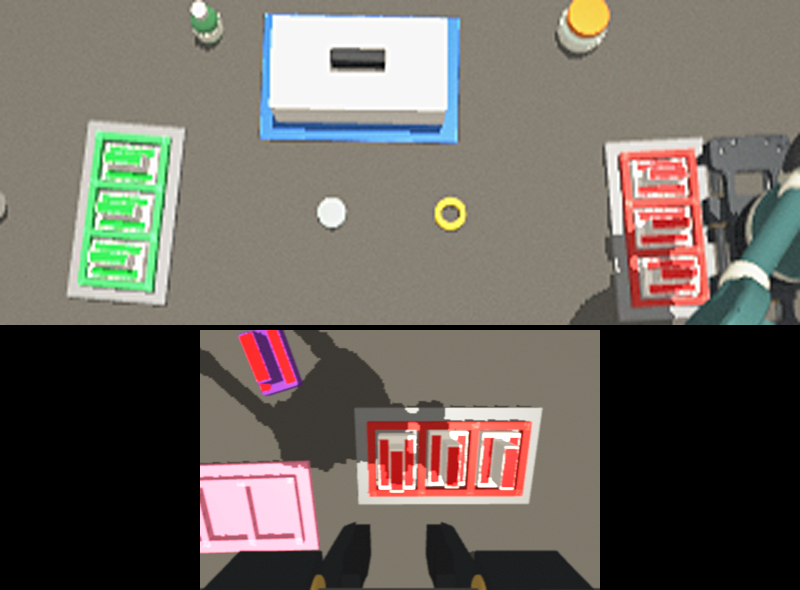

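All six are seated in their own colours: greens at the left, reds in the lower inset. The cover stands on the mat with its handle at (357,60). Nothing is covered yet, and the bystanders look untouched. Now the cover.

```bash
python3 -m crank '[[[33.4,25.1,-5,0,0,0.07,5],[33.4,25.1,-5,0,0,0.07,5],[33.4,25.1,-5,0,0,0.07,5],[33.4,25.1,-5,0,0,0.07,5],[33.4,25.1,-5,0,0,0.07,5],[33.4,25.1,-5,0,0,0.07,5],[33.4,25.1,-5,0,0,0.07,5],[33.4,25.1,-5,0,0,0.07,5],[33.4,25.1,-5,0,0,0.07,5],[33.4,25.1,-5,0,0,0.07,5],[33.4,25.1,-5,0,0,0.07,5]]]'
python3 - <<'E'
from h import *
from station import env,eyes
o=env.get_obs(); s=eyes.snapshot("wrist"); pickle.dump(s,open("c1.pkl","wb")); m=masks(s["color"])
for c in blobs(m["white"],300): print("white",c[:,0].mean(0),*rect(s,c,.069))
for c in blobs(m["black"],100):
    r=rect(s,c,.101)
    if r[1][0]<90: print("black",c[:,0].mean(0),*r)
print(o["tcp_pos"],o["tcp_rot"],move(o,[.648,.0395,.2415],.0065))
cv2.imwrite("pics/c1.png",s["color"])
E
```

```text
time: 46.2
tcp_pos: [0.65, 0.0393, 0.4101]
tcp_rot: [-3.137, 0.001, 1.581]
force: [0.5, -1.2, 0.6]
gripper_width: 0.566
white [434.54237288 252.45762712] [ 0.863828   -0.06199451] (52.2, 28.5) 0.0956452167975397
white [254.84677419 213.41397849] [ 0.64978906 -0.01427069] (102.4, 92.6) 0.009733406456400267
white [263.3269962  100.98479087] [0.65620105 0.10912115] (87.5, 48.1) 0.009983730075002804
black [254.5971223  176.71223022] [0.64979163 0.04001698] (60.5, 13.9) -1.5666014824135206
[0.65001045 0.03926005 0.41013053] [-3.13702634e+00  9.72855424e-04  1.58057667e+00] (array([ 0.04, -0.12, 16.86]), [(np.float64(0.003), np.float64(0.05))])
```

View pics/c1.png

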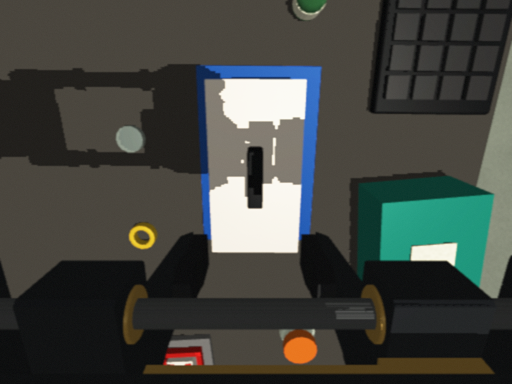

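Cover centre is about (.650,.037) with handle at (255,177). Grip, lift, and carry back.

```bash
python3 -m crank '[[[0,0,5,0,0,0,5],[0,0,10,0,0,0,5],[0,0,14,0,0,0,5],[0,0,16,0,0,0,5],[0,0,16.8,0,0,0,5],[0,0,16.8,0,0,0,5],[0,0,16.8,0,0,0,0.5],[0,0,16.8,0,0,0,0.5],[0,0,16.8,0,0,0,0.5],[0,0,16.8,0,0,0,0.5],[0,0,16.8,0,0,0,0.5],[0,0,16.8,0,0,0,0.5]]]' 35
python3 -m crank '[[[0,0,-0.5,0,0,0,0.5],[0,0,-1.5,0,0,0,0.5],[0,0,-3,0,0,0,0.5],[0,0,-5,0,0,0,0.5],[0,0,-8,0,0,0,0.5],[0,0,-11,0,0,0,0.5],[0,0,-14,0,0,0,0.5],[0,0,-16,0,0,0,0.5],[0,0,-16,0,0,0,0.5],[0,0,-16,0,0,0,0.5]]]' 35
python3 - <<'E'
from h import *; from station import env,eyes
o=env.get_obs(); print(move(o,[.4855,.299,.30],-.062+np.pi/2))
E
```

```text
time: 47.45
tcp_pos: [0.6506, 0.0397, 0.2457]
tcp_rot: [3.141, 0.0, 1.58]
force: [-3.2, -1.0, 5.9]
gripper_width: 0.179
time: 48.45
tcp_pos: [0.6506, 0.0396, 0.4054]
tcp_rot: [3.14, -0.0, 1.58]
force: [0.5, 0.7, -3.0]
gripper_width: 0.178
(array([ 26.09, -16.29,  10.52]), [(np.float64(-1.5), np.float64(-0.96)), (np.float64(1.642), np.float64(2.18))])
```

```bash
python3 -m crank '[[[1,-1,0,0,0,0.06,0.5],[3,-2,0,0,0,0.18,0.5],[6,-3.5,0,0,0,0.32,0.5],[9,-5.5,0,0,0,0.46,0.5],[12,-7.5,0,0,0,0.6,0.5],[15,-9.5,0,0,0,0.74,0.5],[18,-11.5,0,0,0,0.88,0.5],[21,-13.3,0,0,0,1.02,0.5],[23.5,-14.8,0,0,0,1.16,0.5],[25.3,-15.8,0,0,0,1.3,0.5],[26.1,-16.3,0,0,0,1.43,0.5],[26.1,-16.3,0,0,0,1.55,0.5],[26.1,-16.3,0,0,0,1.64,0.5],[26.1,-16.3,3,0,0,1.64,0.5],[26.1,-16.3,6,0,0,1.64,0.5],[26.1,-16.3,8,0,0,1.64,0.5],[26.1,-16.3,8,0,0,1.64,0.5],[26.1,-16.3,8,0,0,1.64,0.5]]]'
python3 - <<'E'
from h import *; from station import env,eyes
o=env.get_obs(); print(move(o,[.4857,.2988,.2527],-.062+np.pi/2))
t=eyes.snapshot("top"); pickle.dump(t,open("top4.pkl","wb")); m=masks(t["color"])
for n in("red","green"):
    for c in blobs(m[n],4):
        r=rect(t,c,.03)
        if abs(r[0][1])<.2 and .35<r[0][0]<.6: print("stray",n,r)
s=eyes.snapshot("wrist"); cv2.imwrite("pics/c2.png",s["color"])
E
```

```text
time: 50.25
tcp_pos: [0.4847, 0.2988, 0.3232]
tcp_rot: [3.14, 0.003, -0.06]
force: [-0.2, -0.3, -1.9]
gripper_width: 0.178
(array([ 0.12, -0.02,  7.05]), [(np.float64(0.002), np.float64(2.18)), (np.float64(-3.14), np.float64(-0.96))])
```

View pics/c2.png

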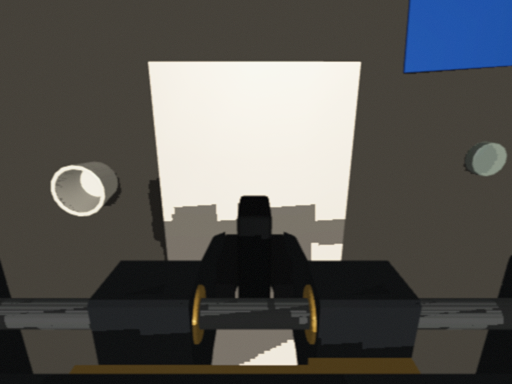

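```bash
python3 - <<'E'
from h import *; from station import env,eyes
s=eyes.snapshot("wrist"); m=masks(s["color"]); z=env.get_obs()["tcp_pos"][2]-.2427+.066
c=max(blobs(m["white"],500),key=cv2.contourArea); r=rect(s,c,z); print(z,r)
f=r[0]+ (r[1][0]/2000 if abs(r[2])<.5 else r[1][1]/2000)*np.array([.998,-.062]); print("centre",f-.097*np.array([.998,-.062]))
o=env.get_obs(); print(o["tcp_pos"],o["tcp_rot"])
E
```

```text
0.1494436458706743 (array([0.53960376, 0.29471448]), (101.4, 82.1), np.float64(1.511036722988227))
centre [0.48376566 0.29818338]
[0.48586522 0.29942234 0.32614365] [-3.14027413e+00 -2.00703411e-03 -6.02634090e-02]
```

Cover centre is (.4838,.2982) against the caddy's (.4832,.2990), so I lower it.

```bash
python3 -m crank '[[[0,0,1.5,0,0,0,0.5],[0,0,3,0,0,0,0.5],[0,0,4,0,0,0,0.5],[0,0,5,0,0,0,0.5],[0,0,5.5,0,0,0,0.5],[0,0,6,0,0,0,0.5],[0,0,6.4,0,0,0,0.5],[0,0,6.8,0,0,0,0.5],[0,0,7.1,0,0,0,0.5],[0,0,7.3,0,0,0,0.5],[0,0,7.3,0,0,0,0.5]]]'
```

```text
time: 51.5
tcp_pos: [0.4854, 0.2992, 0.2527]
tcp_rot: [-3.141, -0.0, -0.06]
force: [-2.6, -1.3, 3.3]
gripper_width: 0.18
```

```bash
python3 -m crank '[[[0,0,0,0,0,0,5],[0,0,0,0,0,0,5],[0,0,0,0,0,0,5],[0,0,0,0,0,0,5],[0,0,-1,0,0,0,5],[0,0,-4,0,0,0,5],[0,0,-8,0,0,0,5],[0,0,-13,0,0,0,5],[0,0,-17,0,0,0,5],[-2,8,-20,0,0,0,5],[-2,14,-20,0,0,0,5],[-2,20,-20,0,0,0,5],[-2,26,-20,0,0,0,5],[-2,32,-20,0,0,0,5],[-2,32,-20,0,0,0,5]]]'
python3 - <<'E'
from h import *; from station import env,eyes
t=eyes.snapshot("top"); pickle.dump(t,open("top5.pkl","wb")); m=masks(t["color"])
for c in blobs(m["white"],400):
    r=rect(t,c,.076)
    if .2<r[0][1]<.4: print("cover",r)
sc=eyes.snapshot("scene"); w=eyes.snapshot("wrist")
im=np.zeros((600,800,3),np.uint8); im[:300,:400]=cv2.resize(t["color"],(400,300)); im[:300,400:]=cv2.resize(w["color"],(400,300))
im[300:600,100:700]=cv2.resize(sc["color"][100:270,200:440],(600,300),interpolation=cv2.INTER_CUBIC)
cv2.imwrite("pics/fin.png",im); print(env.get_obs()["time"])
E
```

```text
time: 53.0
tcp_pos: [0.447, 0.0044, 0.4526]
tcp_rot: [3.142, -0.002, -0.06]
force: [0.0, 0.3, 0.4]
gripper_width: 0.563
cover (array([0.48208624, 0.29968814]), (196.4, 103.3), np.float64(-0.059824984411431))
53.15
```

View pics/fin.png

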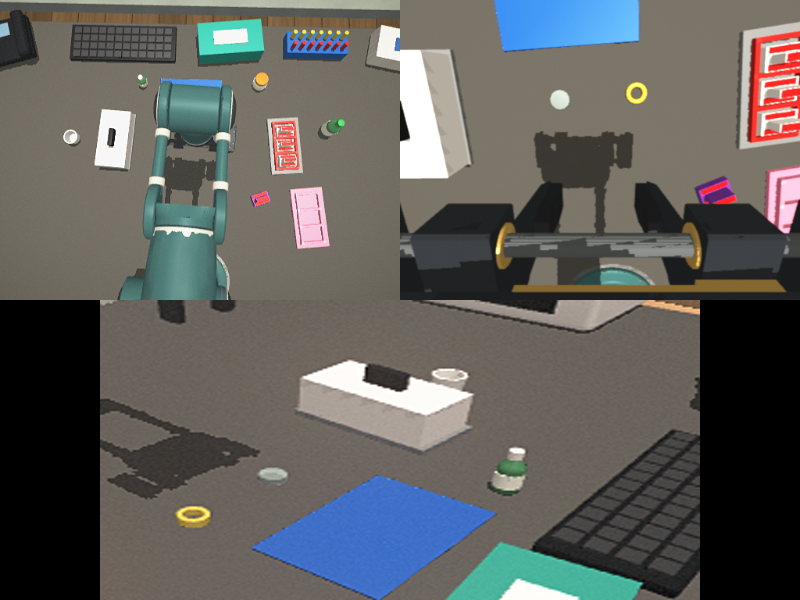

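The cover is seated and level, its top measured by the top camera at the same height-plane size as at the start. The reds are still nested and the bystanders in place. I hand in.

```bash
python3 -c "
from station import env
print(env.finish_job())"
```

```text
the job is handed in; nothing more can be done
None
```

I parked the cover on the blue mat, put the three green-tagged cartridges in the green caddy and the three red-tagged ones in the red tray, and set the cover back. I handed in at about 53 s; no verdict is reported.

**Last checks:**
- **Cover:** the top camera puts it at (0.482, 0.300), yaw -0.060. The caddy measured (0.483, 0.2995), yaw -0.06. At release the tool was at the height expected for a seated cover, with a light contact force of 3 N, and the cover looks level in the scene view.
- **Cartridges:** before I covered the caddy, pictures showed all six upright in nests of their own colour. I judged the depth of each from these pictures and the tool heights, not by a direct measurement.
- **Counter:** the final pictures show the bystanders and look-alikes where they were. No cartridge appeared to have been knocked aside.

**Disagreements:**
- The wrist and top cameras differed by about 3–4 mm on the red tray's y position; I used a value in between for the last red cartridge.
- The handle and the outline of the cover gave centres about 3.5 mm apart, and I used the outline.

**Slips:** I backed the empty gripper the wrong way once, away from the counter's middle. Once it also passed above the rinse bottle with about 4 cm to spare. Neither touched anything.

I viewed 16 pictures, two over the budget of 14. I took no separate enlarged crop to confirm the look-alikes.

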